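# Hook a dropped clamp out from under the pump's coupling guard

### The job

The clamp for the pump's inlet flange has slid under the yellow wire guard. Draw it out in front of the guard with the red-handled hooked rod, lay the rod down on the open bench clear of the guard and the tray, and put the clamp flat on the floor of the white tray, beside the flange and the grease tube. Do not knock the pump set or its guard, and leave the vial, the tray and the things in it where they are.

Things in the scene. Friction and masses are not known exactly. Their poses are not given: they have to be found in the camera images.
- pump_set: Fixed motor and pump in line, yellow wire guard (344 wide, 220 deep, 185 mm high) over the coupling. Origin: bench level, middle of guard's front face; x into the guard, y left along it, z up. The guard's wires begin 62 mm above the bench at the front: a slot open from y -165 to +165 mm, grey plates closing its ends. Nothing hangs below 62 mm inside. Motor, pump and end plates stay behind x = 0.
- hook: Loose hooked rod, 140 g, lying flat (bench edge: world x 0.30 m). Origin: under the middle of its red handle (110 x 22 x 22 mm, along x). A 7 mm steel shank runs to +x, from x = 110 mm on at 4.5 mm height (its axis), to x = 245 mm, where a leg bends to +y, 70 mm out, with a 14 mm lip turned back towards the handle. Balances near x = 33 mm: grip the front of the handle.
- hook_end (a point): Middle of the hooked rod's leg, 245 mm ahead (x) of the hook's origin, 35 mm to its +y, 4.5 mm up.
- clamp: Loose aluminium hinged vacuum clamp, 68 x 92 x 15 mm, 80 to 170 g, lying flat. Origin: its underside; z up. Ring: outer radius 34, hole radius 20 mm, centred at x = 0, y = 8 mm, so its band at x = +27 or -27, y = 8 mm is 14 mm wide. Hinge at y = +46 mm; two lugs with a wing nut, x -25 to 25 mm, reach y = -39 mm.
- tray: Loose low white tray, 175 (x) x 245 (y) x 29 mm, 280 g. Origin: centre of its underside; floor 3 mm thick, inside 164 x 234 mm, walls to 26 mm. A blank flange and a grease tube lie near its -y end; the half towards +y is empty.
- flange: Loose stainless blank flange, a disc 55 mm across, 11 mm thick, in the tray. Origin: centre of its underside.
- grease: Loose white grease tube with a blue cap, 35 (x) x 115 (y) x 22 mm, lying across the -y end of the tray behind the flange. Origin: centre of its underside.
- vial: Loose small sample vial with a white cap, standing upright, 25 mm across, 54 mm high. Origin: centre of its underside. A bystander.
Not all that is in view belongs to the job. There is more than one size of the clamp; the job needs the smallest.

How it is judged:
On the way:
1. the clamp lies on the bench, drawn out wholly in front of the guard (x of clamp in the frame of pump_set below -0.05 m and height (world z) of clamp below 0.008 m), for 0.2 s.
At the end, for the whole second after the job is handed in: The clamp lies flat (within 0.1 rad) on the floor of the white tray, at rest and not on top of another part; the hooked rod lies at rest on the bench with handle and hooked end at least 10 mm in front of the guard's front plane, not touching the tray (x of clamp in the frame of tray between -0.08 and 0.08 m and y of clamp in the frame of tray between -0.115 and 0.115 m and z of clamp in the frame of tray below 0.007 m and angle between clamp's own z axis and vertical below 0.1 rad and linear speed of each of clamp, hook below 0.02 m/s and x of hook in the frame of pump_set below -0.02 m and x of hook_end in the frame of pump_set below -0.01 m and height (world z) of hook below 0.015 m and height (world z) of hook_end below 0.02 m and contact force between hook and tray below 0.05 N).
It fails at once if the robot's hand or arm touches the clamp while it is still under the guard (x of clamp in the frame of pump_set between -0.03 and 0.24 m and y of clamp in the frame of pump_set between -0.17 and 0.17 m and z of clamp in the frame of pump_set below 0.06 m and contact force between any of the arm, the fingers and clamp above 0.5 N).
It fails at once if the rod, hand or arm knocks the pump set or its guard harder than 10 N (contact force between any of hook, the arm, the fingers and pump_set above 10 N).
It fails at once if the vial is shifted by more than 30 mm or tipped over (distance of vial from where it was at the start of the episode above 0.03 m or angle between vial's own z axis and vertical above 0.5 rad).
It fails at once if the tray, the flange or the grease tube is shifted by more than 40 mm (distance of any of tray, flange, grease from where it was at the start of the episode above 0.04 m).
It also fails if it takes over 72 s, if anything falls off the work surface, if the arm or the gripper's body presses on something with over 40 N, if the wrist force passes 120 N, or if a joint passes its speed limit or range.

### The arm

A 6-joint arm with a two-finger parallel gripper is mounted at the origin on a cart in front of the work surface, level with it; the furniture and walls round the work are solid. World frame = base frame: x ahead of the robot, y to its left, z up, the work surface at z = 0. Lengths are in m, angles in rad, forces in N, time in s.
With the tool pointing down it reaches from about 0.375 to 0.975 m from the base axis. Payload 3.8 kg.
Tool frame: the origin (TCP) lies on the mounting face of the last link; the fingertips stand 173 mm ahead of it and the grasp point (between the pads) lies 155 mm ahead of it (bot.hold_point_z is the distance from the TCP to the grasp point, in m); z points along the fingers, y is the line along which they close (so a half turn about z gives the same grasp; the last joint's range is limited). The gripper opens to 85 mm and grips with 20 to 120 N. Pads are 22 mm wide; open, the fingers measure 114 mm over their backs; the gripper's body (76 mm by 85 mm) begins 54 mm behind the grasp point. The pads swing forward as they close: fully open they stand 13 mm farther back than shut.
Start: joints at [-1.151, 0.264, 1.604, -0, 1.274, -0.037], TCP at [0.298, -0.606, 0.405] pointing down, gripper open.
Joint ranges: [-2.63, 2.63], [-0.94, 2.18], [0.31, 2.57], [-1.31, 4.45], [0, 2.66], [-2.55, 2.55]. Speed limits (rad/s): [2.57, 2.57, 3.14, 3.14, 3.14, 3.14].

### API

Orientations are given as a rotation vector (axis times angle).
In Python, from workcell import bot, optics gives the robot as it stands.
- The arm moves only by the shell command python3 -m jog 'ROWS' [OPENING] [FORCE]. ROWS is JSON, a list of rows, each an object of numbers: "dx", "dy", "dz": the shift along the tool's x, y, z in mm; "ax", "ay", "az": the turn, a rotation vector about the tool's x, y, z in degrees. A call has 1 to 20 rows; each row shifts and turns the commanded pose from where the row before left it, along the tool's axes as they then stand; what a row does not reach is not made up. A row lasts 1/12 s, in which the tool goes at most 41.7 mm and 7.16 degrees, less where a joint would pass 70% of its speed; a pose out of reach is approached as far as the arm can. A call with a gripper value outside its range is refused whole. OPENING is the opening, from 0 (shut) to 1 (fully open), set as the call begins (- or left out, the last holds). The fingers move at their own pace and stop on an object; FORCE is the grip in N (left out, the last holds). Time passes only in rows, so rows that do not move let the fingers close. It gives the time, the measured TCP pose, the force, the opening and the grip force at its end, in the units of the state.
- bot.read_state(): the state, without advancing time (a new reading comes with each control period).
- optics.read_camera(name): name is "scene" or "side" or "wrist"; returns a dict with "img" (384x512x3 uint8, red, green, blue), "vertical_fov" (degrees; the focal length in pixels is half the picture's height over the tangent of half this angle, whatever the lens; pixels are square), "cx", "cy" (the principal point, pixels), "R" (3x3) and "t" (3): a world point X has camera coordinates R X + t; the wrist camera has in their place "tool_from_camera" (4x4, takes a point from camera to tool coordinates, whose origin is the TCP and whose axes are the flange's). Camera axes: x right, y down, z forward; pixel columns grow to the right and rows downward; lengths in m; the calibration is good to about 2 mm. A picture is of the moment at which its call begins: read the wrist's pose just before it. There is no depth.
- bot.finish_job(): hands the job in; it is judged then, once.
The state is a dict: "time": time; "q": joint angles; "joint_vel": joint speeds; "joint_torque": joint torques, N m; "tool_pos": TCP position; "tcp_rot": TCP orientation; "wrist_force": force on the tool from outside, world axes, zero at the start; "torque": the same for the moment, N m; "width": opening from 0.0 (shut) to 1.0 (fully open); "grip_force": force on a finger pad.
Only numpy, scipy, OpenCV 4.12 (cv2) and the standard library are available. Lean on these libraries where they do the work, as an engineer would, in place of code of your own. Each camera call takes 0.05 s, during which the arm holds its last target. There are 200 camera calls.

## Working session

There is one attempt and no reset: what is moved stays moved. The work goes in short steps, Python scripts to look and compute and a shell command to move; the robot and the scene stay as the last step left them, time stands still between calls to the robot, and variables do not carry over. Pictures are saved under pics/ and viewed, at most 10 in all, crops included, and the job is handed in when it is done.

```bash
ls; mkdir -p pics
python3 - <<'E'
from workcell import bot, optics
import cv2
s=bot.read_state();print({k:s[k] for k in('time','tool_pos','tcp_rot','width')})
import numpy as np
for n in("scene","side","wrist"):
    c=optics.read_camera(n);cv2.imwrite(f"pics/{n}0.png",c["img"][:,:,::-1])
    print(n,{k:(np.round(v,3).tolist()) for k,v in c.items() if k!="img"})
a=[cv2.imread(f"pics/{n}0.png") for n in("scene","side","wrist")]
E
```

```text
pics
{'time': 0.0, 'tool_pos': array([ 0.29758099, -0.6054622 ,  0.40333039]), 'tcp_rot': array([-3.05778793e+00, -7.10818208e-01,  7.06665251e-04]), 'width': 0.9985992408173161}
scene {'vertical_fov': 42.719, 'cx': 258.83, 'cy': 193.114, 'R': [[-0.902, -0.432, 0.02], [-0.3, 0.593, -0.747], [0.311, -0.679, -0.665]], 't': [0.369, 0.348, 1.51]}
side {'vertical_fov': 53.828, 'cx': 257.066, 'cy': 193.711, 'R': [[0.864, -0.504, -0.002], [-0.201, -0.342, -0.918], [0.462, 0.793, -0.397]], 't': [-0.606, 0.058, 1.111]}
wrist {'vertical_fov': 67.076, 'cx': 259.432, 'cy': 193.238, 'tool_from_camera': [[0.001, -0.949, -0.316, 0.082], [1.0, 0.001, 0.0, -0.001], [0.0, -0.316, 0.949, 0.03], [0.0, 0.0, 0.0, 1.0]]}
```

View pics/scene0.png

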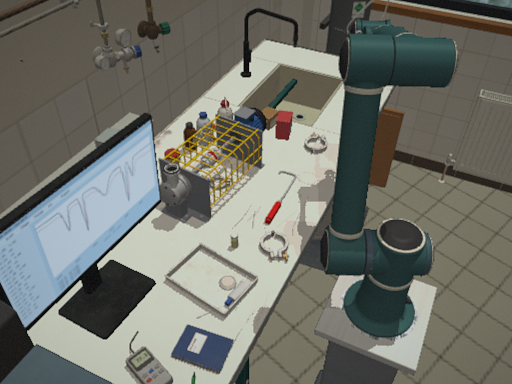

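View pics/side0.png

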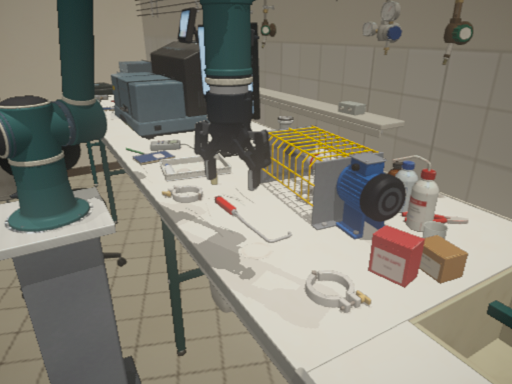

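The scene view shows the guard (~215,155), hook (handle 273,213; leg 290,175), two decoy clamps (316,142 and 273,243), tray (211,280) and vial (235,241). The target clamp is hidden under the guard, so I'll write helpers and compute the rough layout.

```bash
cat > h.py <<'E'
from workcell import bot, optics
import numpy as np, cv2
from scipy.spatial.transform import Rotation as Ro
def cam(n):
    s=bot.read_state(); c=optics.read_camera(n)
    f=192/np.tan(np.radians(c["vertical_fov"]/2))
    K=np.array([[f,0,c["cx"]],[0,f,c["cy"]],[0,0,1]])
    if n=="wrist":
        T=np.eye(4);T[:3,:3]=Ro.from_rotvec(s["tcp_rot"]).as_matrix();T[:3,3]=s["tool_pos"]
        T=np.linalg.inv(T@np.array(c["tool_from_camera"]));R,t=T[:3,:3],T[:3,3]
    else: R,t=np.array(c["R"]),np.array(c["t"])
    return dict(img=c["img"][:,:,::-1].copy(),K=K,R=R,t=t,P=K@np.c_[R,t],C=-R.T@t)
def plane(c,uv,z=0.):
    uv=np.atleast_2d(np.array(uv,float)); d=np.c_[uv,np.ones(len(uv))]@np.linalg.inv(c["K"]).T@c["R"]
    return c["C"]+d*((z-c["C"][2])/d[:,2])[:,None]
def tri(c1,p1,c2,p2):
    X=cv2.triangulatePoints(c1["P"],c2["P"],np.array(p1,float).reshape(-1,2).T,np.array(p2,float).reshape(-1,2).T);return (X[:3]/X[3]).T
def proj(c,X):
    x=np.atleast_2d(X)@c["R"].T+c["t"];x=x@c["K"].T;return x[:,:2]/x[:,2:]
E
python3 - <<'E'
from h import *
np.set_printoptions(precision=3,suppress=True)
c=cam("scene");s=cam("side");print(c["C"],s["C"])
for n,p in dict(handle_end=(268,221),handle_front=(280,205),shank_corner=(295,173),legtip=(281,174),vial=(235,247),trayA=(166,277),trayB=(211,313),trayC=(257,277),trayD=(204,246),guardR=(208,215),guardL=(262,165),dec1=(273,243),dec2=(316,143)).items(): print(n,plane(c,p)[0])
print('side',plane(s,[(220,200),(235,212),(268,238),(290,235),(315,226),(185,194),(330,288)]))
E
```

```text
[-0.032  0.978  1.257] [ 0.022 -1.167  0.493]
handle_end [ 0.46  -0.184  0.   ]
handle_front [ 0.455 -0.282  0.   ]
shank_corner [ 0.477 -0.483  0.   ]
legtip [ 0.525 -0.451  0.   ]
vial [ 0.508 -0.019  0.   ]
trayA [0.647 0.194 0.   ]
trayB [0.449 0.249 0.   ]
trayC [0.385 0.064 0.   ]
trayD [0.605 0.024 0.   ]
guardR [ 0.669 -0.114  0.   ]
guardL [ 0.619 -0.469  0.   ]
dec1 [ 0.4   -0.094  0.   ]
dec2 [ 0.474 -0.716  0.   ]
side [[ 0.47  -0.165  0.   ]
 [ 0.472 -0.265  0.   ]
 [ 0.475 -0.444  0.   ]
 [ 0.533 -0.46   0.   ]
 [ 0.621 -0.454  0.   ]
 [ 0.391 -0.063  0.   ]
 [ 0.478 -0.686  0.   ]]
```

View pics/wrist0.png

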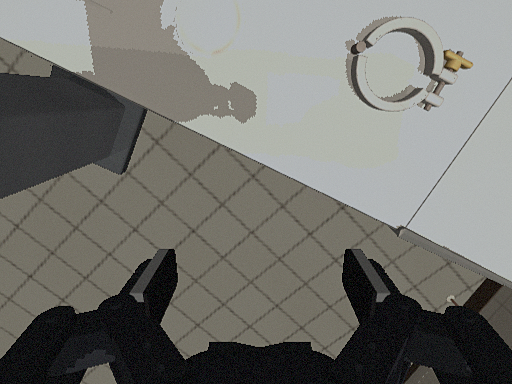

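The wrist view shows only a decoy clamp (400,65). I'll enlarge the guard region from the two fixed cameras to look for the target.

Run:
```python
import cv2,numpy as np
a=cv2.imread("pics/scene0.png")[110:220,155:305];b=cv2.imread("pics/side0.png")[120:220,245:395]
f=lambda i,s:cv2.resize(i,None,fx=s,fy=s,interpolation=cv2.INTER_CUBIC)
a=f(a,4.0*.66);b=f(b,4.0*.66);h=max(a.shape[0],b.shape[0])
p=lambda i:cv2.copyMakeBorder(i,0,h-i.shape[0],0,0,cv2.BORDER_CONSTANT)
cv2.imwrite("pics/crop1.png",np.hstack([p(a),p(b)]))
```

```text
(no output)
```

View pics/crop1.png

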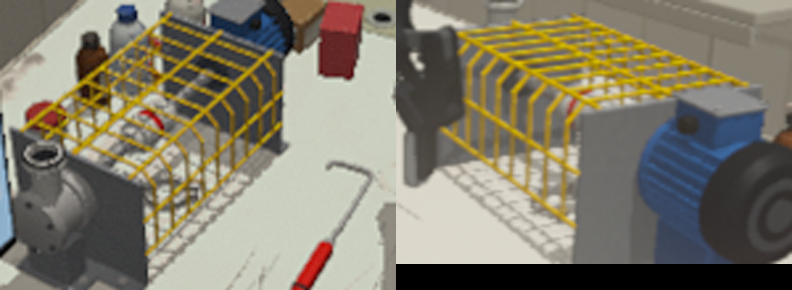

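```bash
cat >> h.py <<'E'
def plan(pos,R,n):
    """print n rows (world-straight path, constant turn) from the present pose to pos,R"""
    s=bot.read_state();R0=Ro.from_rotvec(s["tcp_rot"]);w=(R0.inv()*Ro.from_matrix(R)).as_rotvec()/n
    d=(np.array(pos)-s["tool_pos"])/n*1e3
    for i in range(n):
        k=(R0*Ro.from_rotvec(w*i)).inv().apply(d)
        print(dict(dx=round(k[0],1),dy=round(k[1],1),dz=round(k[2],1)),end=" ")
    print("turn/row",np.round(np.degrees(w),2),"step",np.linalg.norm(d).round(1))
def Rt(yaw,pitch):
    """tool x up/forward; yaw deg of forward from world x, pitch deg down (90 = straight down)"""
    y,p=np.radians([yaw,pitch]);f=np.array([np.cos(y),np.sin(y),0]);u=np.array([0,0,1.])
    z=np.cos(p)*f-np.sin(p)*u;x=np.sin(p)*f+np.cos(p)*u;return np.c_[x,np.cross(z,x),z]
E
python3 - <<'E'
from h import *
plan([.40,-.29,.24],Rt(-8,30),14)
E
```

```text
{'dx': np.float64(16.5), 'dy': np.float64(-17.0), 'dz': np.float64(11.7)} {'dx': np.float64(15.0), 'dy': np.float64(-17.9), 'dz': np.float64(12.5)} {'dx': np.float64(13.3), 'dy': np.float64(-18.7), 'dz': np.float64(13.1)} {'dx': np.float64(11.6), 'dy': np.float64(-19.5), 'dz': np.float64(13.6)} {'dx': np.float64(9.9), 'dy': np.float64(-20.2), 'dz': np.float64(13.9)} {'dx': np.float64(8.0), 'dy': np.float64(-20.9), 'dz': np.float64(14.1)} {'dx': np.float64(6.2), 'dy': np.float64(-21.5), 'dz': np.float64(14.1)} {'dx': np.float64(4.3), 'dy': np.float64(-22.0), 'dz': np.float64(14.0)} {'dx': np.float64(2.5), 'dy': np.float64(-22.4), 'dz': np.float64(13.8)} {'dx': np.float64(0.6), 'dy': np.float64(-22.8), 'dz': np.float64(13.4)} {'dx': np.float64(-1.2), 'dy': np.float64(-23.1), 'dz': np.float64(12.9)} {'dx': np.float64(-3.0), 'dy': np.float64(-23.3), 'dz': np.float64(12.2)} {'dx': np.float64(-4.8), 'dy': np.float64(-23.4), 'dz': np.float64(11.4)} {'dx': np.float64(-6.5), 'dy': np.float64(-23.4), 'dz': np.float64(10.5)} turn/row [-1.28  4.15  2.21] step 26.4
```

```bash
python3 -m jog '[{"dx":16.5,"dy":-17,"dz":11.7,"ax":-1.28,"ay":4.15,"az":2.21},{"dx":15,"dy":-18,"dz":12.5,"ax":-1.28,"ay":4.15,"az":2.21},{"dx":13,"dy":-18.7,"dz":13,"ax":-1.28,"ay":4.15,"az":2.21},{"dx":11.6,"dy":-19.5,"dz":13.6,"ax":-1.28,"ay":4.15,"az":2.21},{"dx":10,"dy":-20,"dz":14,"ax":-1.28,"ay":4.15,"az":2.21},{"dx":8,"dy":-21,"dz":14,"ax":-1.28,"ay":4.15,"az":2.21},{"dx":6,"dy":-21.5,"dz":14,"ax":-1.28,"ay":4.15,"az":2.21},{"dx":4,"dy":-22,"dz":14,"ax":-1.28,"ay":4.15,"az":2.21},{"dx":2.5,"dy":-22.4,"dz":13.8,"ax":-1.28,"ay":4.15,"az":2.21},{"dx":0.6,"dy":-22.8,"dz":13.4,"ax":-1.28,"ay":4.15,"az":2.21},{"dx":-1,"dy":-23,"dz":13,"ax":-1.28,"ay":4.15,"az":2.21},{"dx":-3,"dy":-23,"dz":12,"ax":-1.28,"ay":4.15,"az":2.21},{"dx":-5,"dy":-23,"dz":11.4,"ax":-1.28,"ay":4.15,"az":2.21},{"dx":-6.5,"dy":-23,"dz":10.5,"ax":-1.28,"ay":4.15,"az":2.21},{}]' 1 40
python3 - <<'E'
from h import *
import pickle
c=cam("wrist");pickle.dump(c,open("w1.pkl","wb"));cv2.imwrite("pics/w1.png",cv2.resize(c["img"],(800,600)));print(c["C"])
E
```

```text
[ 0.37039982 -0.56869746  0.37410246]invalid input
```

View pics/w1.png

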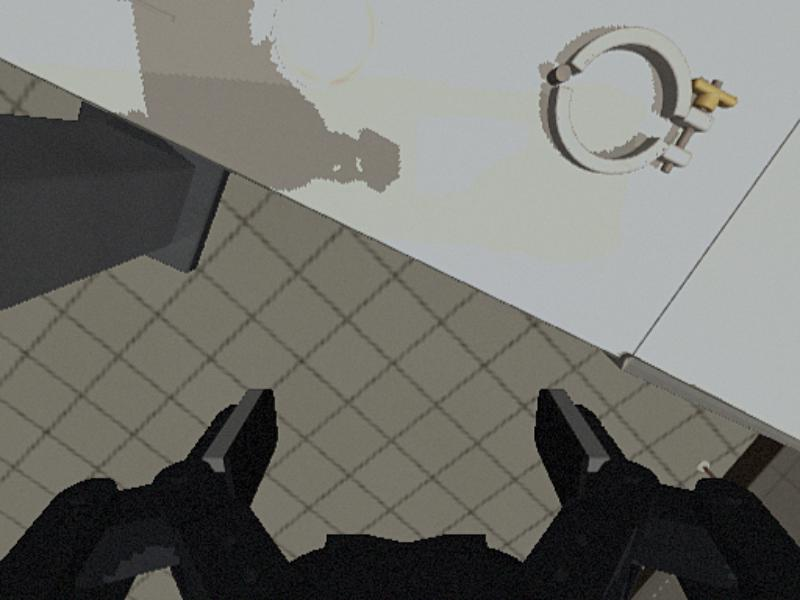

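The move was refused, most likely because of the empty row, so the view is unchanged. I'll repeat it with a zero row.

```bash
python3 -m jog '[{"dx":16.5,"dy":-17,"dz":11.7,"ax":-1.28,"ay":4.15,"az":2.21},{"dx":15,"dy":-18,"dz":12.5,"ax":-1.28,"ay":4.15,"az":2.21},{"dx":13,"dy":-18.7,"dz":13,"ax":-1.28,"ay":4.15,"az":2.21},{"dx":11.6,"dy":-19.5,"dz":13.6,"ax":-1.28,"ay":4.15,"az":2.21},{"dx":10,"dy":-20,"dz":14,"ax":-1.28,"ay":4.15,"az":2.21},{"dx":8,"dy":-21,"dz":14,"ax":-1.28,"ay":4.15,"az":2.21},{"dx":6,"dy":-21.5,"dz":14,"ax":-1.28,"ay":4.15,"az":2.21},{"dx":4,"dy":-22,"dz":14,"ax":-1.28,"ay":4.15,"az":2.21},{"dx":2.5,"dy":-22.4,"dz":13.8,"ax":-1.28,"ay":4.15,"az":2.21},{"dx":0.6,"dy":-22.8,"dz":13.4,"ax":-1.28,"ay":4.15,"az":2.21},{"dx":-1,"dy":-23,"dz":13,"ax":-1.28,"ay":4.15,"az":2.21},{"dx":-3,"dy":-23,"dz":12,"ax":-1.28,"ay":4.15,"az":2.21},{"dx":-5,"dy":-23,"dz":11.4,"ax":-1.28,"ay":4.15,"az":2.21},{"dx":-6.5,"dy":-23,"dz":10.5,"ax":-1.28,"ay":4.15,"az":2.21},{"dx":0}]' 1 40
python3 - <<'E'
from h import *
import pickle
c=cam("wrist");pickle.dump(c,open("w1.pkl","wb"));cv2.imwrite("pics/w1.png",cv2.resize(c["img"],(800,600)));print(c["C"])
E
```

```text
[ 0.37042746 -0.56871008  0.37425396]invalid input
```

```bash
python3 -m jog '[{"dx":0,"dy":0,"dz":0,"ax":0,"ay":0,"az":0}]'; echo; python3 -m jog '[{"dx":0}]'; echo;  python3 -m jog '[{"dx":0}]' 1 40; echo; python3 -m jog '[{"dx":0},{"dx":16.5,"dy":-17,"dz":11.7,"ax":-1.28,"ay":4.15,"az":2.21}]' 0.99 40
```

```text
time: 0.43
tool_pos: [0.2977, -0.6058, 0.4046]
tcp_rot: [-3.06, -0.711, 0.0]
wrist_force: [-0.5, -0.2, -0.6]
width: 0.996
grip_force: 0.0


invalid input
invalid input
invalid input
```

Rows need all six keys.

```bash
python3 -m jog '[{"dx":16.5,"dy":-17,"dz":11.7,"ax":-1.28,"ay":4.15,"az":2.21},{"dx":15,"dy":-18,"dz":12.5,"ax":-1.28,"ay":4.15,"az":2.21},{"dx":13,"dy":-18.7,"dz":13,"ax":-1.28,"ay":4.15,"az":2.21},{"dx":11.6,"dy":-19.5,"dz":13.6,"ax":-1.28,"ay":4.15,"az":2.21},{"dx":10,"dy":-20,"dz":14,"ax":-1.28,"ay":4.15,"az":2.21},{"dx":8,"dy":-21,"dz":14,"ax":-1.28,"ay":4.15,"az":2.21},{"dx":6,"dy":-21.5,"dz":14,"ax":-1.28,"ay":4.15,"az":2.21},{"dx":4,"dy":-22,"dz":14,"ax":-1.28,"ay":4.15,"az":2.21},{"dx":2.5,"dy":-22.4,"dz":13.8,"ax":-1.28,"ay":4.15,"az":2.21},{"dx":0.6,"dy":-22.8,"dz":13.4,"ax":-1.28,"ay":4.15,"az":2.21},{"dx":-1,"dy":-23,"dz":13,"ax":-1.28,"ay":4.15,"az":2.21},{"dx":-3,"dy":-23,"dz":12,"ax":-1.28,"ay":4.15,"az":2.21},{"dx":-5,"dy":-23,"dz":11.4,"ax":-1.28,"ay":4.15,"az":2.21},{"dx":-6.5,"dy":-23,"dz":10.5,"ax":-1.28,"ay":4.15,"az":2.21},{"dx":0,"dy":0,"dz":0,"ax":0,"ay":0,"az":0}]' 1 40
python3 - <<'E'
from h import *
import pickle
c=cam("wrist");pickle.dump(c,open("w1.pkl","wb"));cv2.imwrite("pics/w1.png",cv2.resize(c["img"],(800,600)));print(c["C"],c["R"][2])
E
```

```text
time: 1.68
tool_pos: [0.3957, -0.296, 0.2418]
tcp_rot: [2.687, -0.16, 1.498]
wrist_force: [-1.0, 1.4, -1.4]
width: 1.001
grip_force: 0.0
[ 0.46396151 -0.30302268  0.29552075] [ 0.63648757 -0.07862413 -0.76726907]
```

View pics/w1.png

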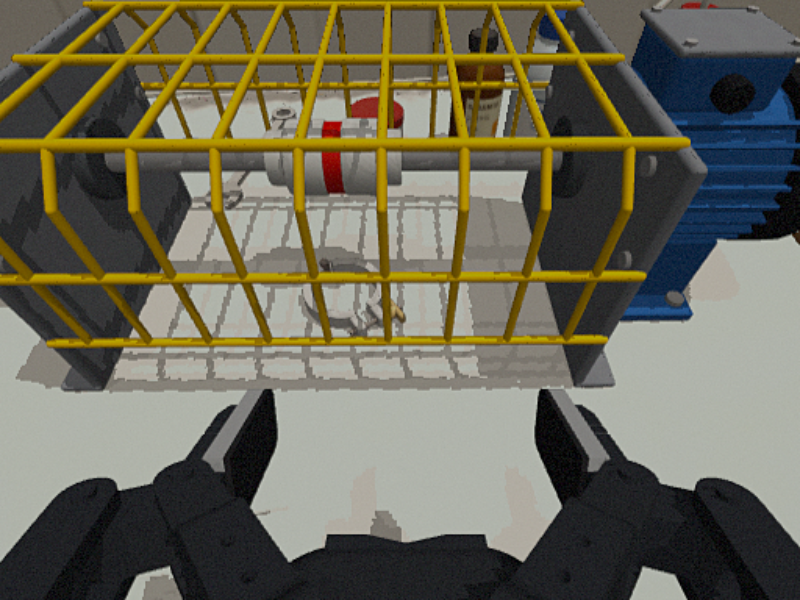

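The target clamp is under the guard, with its ring at (343,295), hinge (325,268) and wing-nut lugs (385,315). The plate feet front corners are at (65,388) and (613,385).

Run:
```python
from h import *
import pickle
np.set_printoptions(precision=4,suppress=True)
w=pickle.load(open("w1.pkl","rb"));k=.64
P=lambda p,z=0:plane(w,np.array(p)*k,z)[0]
L,R=P((65,388)),P((613,385));O=(L+R)/2;y=(L-R)[:2];print("width",np.linalg.norm(y));y/=np.linalg.norm(y);x=np.array([y[1],-y[0]])
print("O",O,"x",x,"y",y, "yaw",np.degrees(np.arctan2(x[1],x[0])))
for n,p,z in(("ringL",(304,296),.008),("ringR",(382,296),.008),("ringfront",(345,330),.0),("hinge",(325,268),.01),("lug",(378,322),.008),("nut",(395,313),.008)):
    q=P(p,z);print(n,q,"pump frame",(q-O)[:2]@x,(q-O)[:2]@y)
# hook + others from scene/side
c=cam("scene");s=cam("side")
for nm,cc in(("scene",c),("side",s)):
    hsv=cv2.cvtColor(cc["img"],cv2.COLOR_BGR2HSV);m=((hsv[...,0]<8)|(hsv[...,0]>172))&(hsv[...,1]>150)&(hsv[...,2]>90)
    n,l,st,ce=cv2.connectedComponentsWithStats(m.astype(np.uint8))
    for i in range(1,n):
        if st[i,4]>40:
            g=plane(cc,ce[i],.011)[0]
            v,u=np.nonzero(l==i);X=plane(cc,np.c_[u,v],.011)[:,:2];_,_,V=np.linalg.svd(X-X.mean(0));pr=(X-X.mean(0))@V[0]
            print(nm,st[i],ce[i],g,V[0],np.ptp(pr), X.mean(0)+V[0]*pr.min(),X.mean(0)+V[0]*pr.max())
```

```text
width 0.40279301240867726
O [ 0.6342 -0.276   0.    ] x [ 0.9937 -0.1119] y [0.1119 0.9937] yaw -6.424508321949056
ringL [ 0.7188 -0.2491  0.008 ] pump frame 0.08106660313180997 0.036208222660862585
ringR [ 0.7112 -0.3138  0.008 ] pump frame 0.08071433241452623 -0.029026125110562306
ringfront [ 0.6855 -0.2813  0.    ] pump frame 0.05150627657295919 0.0004392483663965051
hinge [ 0.7476 -0.267   0.01  ] pump frame 0.1116162311183883 0.021637031863353803
lug [ 0.6843 -0.3083  0.008 ] pump frame 0.05337896168047732 -0.02652992825321136
nut [ 0.6918 -0.3227  0.008 ] pump frame 0.06247946079671479 -0.040033946275178575
scene [276 111  16  29 364] [283.0549 124.5742] [ 0.6538 -0.7662  0.011 ] [-0.33   0.944] 0.22424557185869012 [ 0.6914 -0.8736] [ 0.6174 -0.662 ]
scene [265 202  16  22 126] [272.5873 211.9762] [ 0.4603 -0.224   0.011 ] [-0.0375  0.9993] 0.11934177506982069 [ 0.4626 -0.2839] [ 0.4581 -0.1646]
side [423 169  12  10  85] [428.4706 174.2118] [ 1.2119 -0.3644  0.011 ] [-0.7926 -0.6097] 0.10365534161718504 [ 1.2574 -0.3294] [ 1.1752 -0.3926]
side [434 215  12   7  60] [439.4333 218.5167] [ 0.9338 -0.6107  0.011 ] [-0.7928 -0.6095] 0.0400825812797214 [ 0.9506 -0.5977] [ 0.9188 -0.6221]
```

```bash
cat >> h.py <<'E'
def Rf(yaw,pitch):
    R=Rt(yaw,pitch);return R*np.array([-1,-1,1])
def two(pos,R):
    """shift in present tool axes (mm), then turn (deg)"""
    s=bot.read_state();R0=Ro.from_rotvec(s["tcp_rot"]);print("shift",np.round(R0.inv().apply(np.array(pos)-s["tool_pos"])*1e3,1),"turn",np.round(np.degrees((R0.inv()*Ro.from_matrix(R)).as_rotvec()),1))
E
python3 - <<'E'
from h import *
print(bot.read_state()["q"].round(2))
two([.46,-.209,.34],Rf(-87,70))
plan([.46,-.209,.34],Rf(-87,70),18)
E
```

```text
[-0.91  0.01  2.41  1.75  0.66 -0.72]
shift [108.1 -97.4  -6.1] turn [ 35.2 -55.9 -99.9]
{'dx': np.float64(6.0), 'dy': np.float64(-5.4), 'dz': np.float64(-0.3)} {'dx': np.float64(6.5), 'dy': np.float64(-4.8), 'dz': np.float64(-0.5)} {'dx': np.float64(6.9), 'dy': np.float64(-4.2), 'dz': np.float64(-0.7)} {'dx': np.float64(7.2), 'dy': np.float64(-3.5), 'dz': np.float64(-1.0)} {'dx': np.float64(7.5), 'dy': np.float64(-2.9), 'dz': np.float64(-1.2)} {'dx': np.float64(7.6), 'dy': np.float64(-2.2), 'dz': np.float64(-1.6)} {'dx': np.float64(7.7), 'dy': np.float64(-1.5), 'dz': np.float64(-1.9)} {'dx': np.float64(7.7), 'dy': np.float64(-0.8), 'dz': np.float64(-2.3)} {'dx': np.float64(7.6), 'dy': np.float64(-0.2), 'dz': np.float64(-2.7)} {'dx': np.float64(7.5), 'dy': np.float64(0.5), 'dz': np.float64(-3.1)} {'dx': np.float64(7.2), 'dy': np.float64(1.1), 'dz': np.float64(-3.5)} {'dx': np.float64(6.9), 'dy': np.float64(1.6), 'dz': np.float64(-4.0)} {'dx': np.float64(6.5), 'dy': np.float64(2.1), 'dz': np.float64(-4.4)} {'dx': np.float64(6.0), 'dy': np.float64(2.6), 'dz': np.float64(-4.8)} {'dx': np.float64(5.4), 'dy': np.float64(3.0), 'dz': np.float64(-5.2)} {'dx': np.float64(4.8), 'dy': np.float64(3.3), 'dz': np.float64(-5.6)} {'dx': np.float64(4.2), 'dy': np.float64(3.5), 'dz': np.float64(-6.0)} {'dx': np.float64(3.5), 'dy': np.float64(3.7), 'dz': np.float64(-6.3)} turn/row [ 1.96 -3.11 -5.55] step 8.1
```

```bash
python3 -m jog '[{"dx":27,"dy":-24.4,"dz":-1.5,"ax":0,"ay":0,"az":0},{"dx":27,"dy":-24.4,"dz":-1.5,"ax":0,"ay":0,"az":0},{"dx":27,"dy":-24.4,"dz":-1.5,"ax":0,"ay":0,"az":0},{"dx":27,"dy":-24.4,"dz":-1.5,"ax":0,"ay":0,"az":0}]' >/dev/null; python3 -m jog '[{"dx":0,"dy":0,"dz":0,"ax":1.96,"ay":-3.1,"az":-5.55},{"dx":0,"dy":0,"dz":0,"ax":1.96,"ay":-3.1,"az":-5.55},{"dx":0,"dy":0,"dz":0,"ax":1.96,"ay":-3.1,"az":-5.55},{"dx":0,"dy":0,"dz":0,"ax":1.96,"ay":-3.1,"az":-5.55},{"dx":0,"dy":0,"dz":0,"ax":1.96,"ay":-3.1,"az":-5.55},{"dx":0,"dy":0,"dz":0,"ax":1.96,"ay":-3.1,"az":-5.55},{"dx":0,"dy":0,"dz":0,"ax":1.96,"ay":-3.1,"az":-5.55},{"dx":0,"dy":0,"dz":0,"ax":1.96,"ay":-3.1,"az":-5.55},{"dx":0,"dy":0,"dz":0,"ax":1.96,"ay":-3.1,"az":-5.55},{"dx":0,"dy":0,"dz":0,"ax":1.96,"ay":-3.1,"az":-5.55},{"dx":0,"dy":0,"dz":0,"ax":1.96,"ay":-3.1,"az":-5.55},{"dx":0,"dy":0,"dz":0,"ax":1.96,"ay":-3.1,"az":-5.55},{"dx":0,"dy":0,"dz":0,"ax":1.96,"ay":-3.1,"az":-5.55},{"dx":0,"dy":0,"dz":0,"ax":1.96,"ay":-3.1,"az":-5.55},{"dx":0,"dy":0,"dz":0,"ax":1.96,"ay":-3.1,"az":-5.55},{"dx":0,"dy":0,"dz":0,"ax":1.96,"ay":-3.1,"az":-5.55},{"dx":0,"dy":0,"dz":0,"ax":1.96,"ay":-3.1,"az":-5.55},{"dx":0,"dy":0,"dz":0,"ax":1.96,"ay":-3.1,"az":-5.55},{"dx":0,"dy":0,"dz":0,"ax":0,"ay":0,"az":0}]'
python3 - <<'E'
from h import *
import pickle
c=cam("wrist");pickle.dump(c,open("w2.pkl","wb"));cv2.imwrite("pics/w2.png",c["img"])
print(bot.read_state()["q"].round(2));two([.46,-.209,.34],Rf(-87,70))
hsv=cv2.cvtColor(c["img"],cv2.COLOR_BGR2HSV);m=((hsv[...,0]<8)|(hsv[...,0]>172))&(hsv[...,1]>150)&(hsv[...,2]>90)
v,u=np.nonzero(m);print(len(u),cv2.minAreaRect(np.c_[u,v].astype(np.float32)))
E
```

```text
time: 3.75
tool_pos: [0.461, -0.2098, 0.3415]
tcp_rot: [1.973, 2.076, -0.346]
wrist_force: [0.3, 0.9, -0.4]
width: 1.0
grip_force: 0.0
[-0.37 -0.05  2.09 -0.38  0.98 -0.22]
shift [ 0.9 -0.9  1. ] turn [ 0.3 -0.1 -0.3]
2528 ((253.6011199951172, 69.46002960205078), (25.675235748291016, 127.29090881347656), 1.6365771293640137)
```

View pics/w2.png

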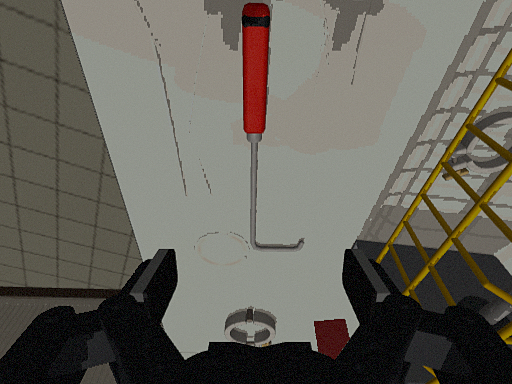

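The hook handle spans (256,3) to (254,133), and the shank runs to a corner at (253,246) with the leg going to (302,243). The target clamp is visible through the wires at upper right (490,140).

Run:
```python
from h import *
import pickle
np.set_printoptions(precision=4,suppress=True)
w=pickle.load(open("w2.pkl","rb"))
hf=plane(w,(254,133.5),.011)[0];hr=plane(w,(256.3,3),.011)[0];co=plane(w,(254,246),.0045)[0];lt=plane(w,(301,245),.0045)[0]
print("front",hf,"rear",hr,"corner",co,"legtip",lt)
d=(co-hr)[:2];print("len rear-corner",np.linalg.norm(d),"front-corner",np.linalg.norm((co-hf)[:2]),"yaw",np.degrees(np.arctan2(d[1],d[0])),"handle yaw",np.degrees(np.arctan2(*(hf-hr)[1::-1])))
s=cam("scene")
print("tri centre",tri(w,(255,69),s,(272.6,212)), "corner",tri(w,(254,246),s,(295,173.5)))
print([plane(w,p,.0)[0] for p in((490,112),(510,165))])
```

```text
front [ 0.4604 -0.2822  0.011 ] rear [ 0.4576 -0.1682  0.011 ] corner [ 0.4678 -0.4644  0.0045] legtip [ 0.5356 -0.459   0.0045]
len rear-corner 0.29638805540376656 front-corner 0.18237769023588413 yaw -88.04000445328623 handle yaw -88.5919098042238
tri centre [[ 0.4577 -0.2168  0.0181]] corner [[ 0.4672 -0.4526  0.0211]]
[array([ 0.7031, -0.2511,  0.    ]), array([ 0.7622, -0.3132,  0.    ])]
```

Run:
```python
from h import *
R=Rf(-88.1,70);two(np.array([.4603,-.2645,.022])-.155*R[:,2],R)
```

```text
shift [ 56.9  -3.4 163.7] turn [ 0.7 -0.2  0.6]
```

```bash
python3 -m jog '[{"dx":10,"dy":-0.6,"dz":28,"ax":0.7,"ay":-0.2,"az":0.6},{"dx":10,"dy":-0.7,"dz":28,"ax":0,"ay":0,"az":0},{"dx":10,"dy":-0.7,"dz":28,"ax":0,"ay":0,"az":0},{"dx":10,"dy":-0.7,"dz":28,"ax":0,"ay":0,"az":0},{"dx":8,"dy":-0.7,"dz":24,"ax":0,"ay":0,"az":0},{"dx":5,"dy":0,"dz":15,"ax":0,"ay":0,"az":0},{"dx":3,"dy":0,"dz":9,"ax":0,"ay":0,"az":0},{"dx":1,"dy":0,"dz":3.7,"ax":0,"ay":0,"az":0},{"dx":0,"dy":0,"dz":0,"ax":0,"ay":0,"az":0}]' 1 80;  python3 -m jog '[{"dx":0,"dy":0,"dz":0,"ax":0,"ay":0,"az":0},{"dx":0,"dy":0,"dz":0,"ax":0,"ay":0,"az":0},{"dx":0,"dy":0,"dz":0,"ax":0,"ay":0,"az":0},{"dx":0,"dy":0,"dz":0,"ax":0,"ay":0,"az":0},{"dx":0,"dy":0,"dz":0,"ax":0,"ay":0,"az":0},{"dx":0,"dy":0,"dz":0,"ax":0,"ay":0,"az":0},{"dx":0,"dy":0,"dz":0,"ax":0,"ay":0,"az":0},{"dx":0,"dy":0,"dz":0,"ax":0,"ay":0,"az":0}]' 0 80; python3 -c "
from h import *
print(bot.read_state()['q'].round(2));two(np.array([.4603,-.2645,.022])-.155*Rf(-88.1,70)[:,2],Rf(-88.1,70))"
```

```text
time: 4.6
tool_pos: [0.456, -0.2115, 0.1661]
tcp_rot: [1.995, 2.066, -0.356]
wrist_force: [0.4, -1.1, 0.9]
width: 0.996
grip_force: 0.0
time: 5.27
tool_pos: [0.4566, -0.2111, 0.1672]
tcp_rot: [1.992, 2.067, -0.355]
wrist_force: [-0.6, 2.1, 6.1]
width: 0.237
grip_force: 79.1
[-0.37  0.2   2.21 -0.54  0.66  0.01]
shift [-0.6  1.9 -0.2] turn [-0.1  0.   0.2]
```

Gripped. Next: lift, carry back to a staging pose in front of the slot, then swing the rod to the guard's direction.

Run:
```python
from h import *
f=np.array([np.cos(np.radians(-6.4)),np.sin(np.radians(-6.4)),0])
t=np.array([.386,-.379,0.])-.053*f;t[2]=.1672+.04;print(t)
R=Ro.from_rotvec(bot.read_state()["tcp_rot"])
two(t,R.as_matrix());print("turn total",R.inv().apply([0,0,81.7]))
```

```text
[ 0.3333303  -0.37309215  0.2072    ]
shift [-161.5 -129.2   16.7] turn [ 0. -0.  0.]
turn total [-27.98684481  -0.23405302 -76.75657455]
```

```bash
python3 -m jog '[{"dx":-4,"dy":0,"dz":-11,"ax":0,"ay":0,"az":0},{"dx":-9.7,"dy":0,"dz":-26.6,"ax":0,"ay":0,"az":0},{"dx":-24.6,"dy":-21.5,"dz":9,"ax":0,"ay":0,"az":0},{"dx":-24.6,"dy":-21.5,"dz":9,"ax":0,"ay":0,"az":0},{"dx":-24.6,"dy":-21.5,"dz":9,"ax":0,"ay":0,"az":0},{"dx":-24.6,"dy":-21.5,"dz":9,"ax":0,"ay":0,"az":0},{"dx":-24.6,"dy":-21.5,"dz":9,"ax":0,"ay":0,"az":0},{"dx":-24.6,"dy":-21.5,"dz":9,"ax":0,"ay":0,"az":0}]'; python3 -m jog '[{"dx":0,"dy":0,"dz":0,"ax":-1.16,"ay":0,"az":-3.2},{"dx":0,"dy":0,"dz":0,"ax":-2.33,"ay":0,"az":-6.4},{"dx":0,"dy":0,"dz":0,"ax":-2.33,"ay":0,"az":-6.4},{"dx":0,"dy":0,"dz":0,"ax":-2.33,"ay":0,"az":-6.4},{"dx":0,"dy":0,"dz":0,"ax":-2.33,"ay":0,"az":-6.4},{"dx":0,"dy":0,"dz":0,"ax":-2.33,"ay":0,"az":-6.4},{"dx":0,"dy":0,"dz":0,"ax":-2.33,"ay":0,"az":-6.4},{"dx":0,"dy":0,"dz":0,"ax":-2.33,"ay":0,"az":-6.4},{"dx":0,"dy":0,"dz":0,"ax":-2.33,"ay":0,"az":-6.4},{"dx":0,"dy":0,"dz":0,"ax":-2.33,"ay":0,"az":-6.4},{"dx":0,"dy":0,"dz":0,"ax":-2.33,"ay":0,"az":-6.4},{"dx":0,"dy":0,"dz":0,"ax":-2.33,"ay":0,"az":-6.4},{"dx":0,"dy":0,"dz":0,"ax":-1.16,"ay":0,"az":-3.2},{"dx":0,"dy":0,"dz":0,"ax":0,"ay":0,"az":0}]'
python3 - <<'E'
from h import *
import pickle
print(bot.read_state()["q"].round(2));two([.3333,-.373,.2072],Rf(-6.4,70))
c=cam("wrist");s=cam("side");e=cam("scene");pickle.dump((c,s,e),open("w3.pkl","wb"));cv2.imwrite("pics/w3.png",np.hstack([cv2.resize(s["img"][130:300,120:420],None,fx=1.33,fy=1.33),cv2.resize(e["img"][100:270,150:450],None,fx=1.33,fy=1.33)]))
E
```

```text
time: 5.93
tool_pos: [0.3314, -0.3733, 0.2068]
tcp_rot: [1.993, 2.069, -0.356]
wrist_force: [1.0, 0.3, -1.9]
width: 0.232
grip_force: 78.6
time: 7.1
tool_pos: [0.3451, -0.3651, 0.2135]
tcp_rot: [0.313, 2.805, -0.064]
wrist_force: [-0.4, 0.4, -0.5]
width: 0.24
grip_force: 78.7
[-0.93  0.08  2.24  0.36  0.61 -2.55]
shift [ 11.3 -10.3   3. ] turn [-2.6 -1.6 -5.9]
```

View pics/w3.png

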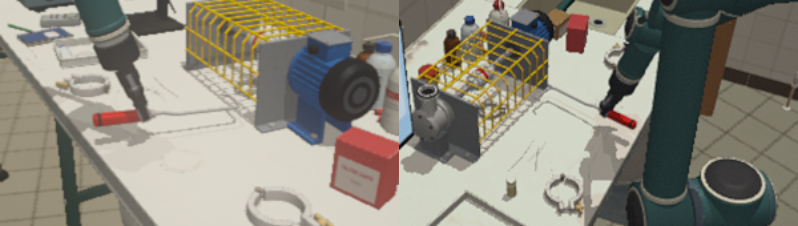

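The rod is held level, with its leg pointing at the guard, but j6 is at its limit (-2.55), about 6° short of the guard direction. I'll work at yaw -14° instead, and check the rod's held pose from the red handle.

Run:
```python
from h import *
import pickle
np.set_printoptions(precision=4,suppress=True)
c,s,e=pickle.load(open("w3.pkl","rb"))
st=bot.read_state();R=Ro.from_rotvec(st["tcp_rot"]).as_matrix();g=st["tool_pos"]+.155*R[:,2]
f=-R[:,0].copy();f[2]=0;f/=np.linalg.norm(f);print("tool yaw",np.degrees(np.arctan2(f[1],f[0])),"pitch",np.degrees(np.arcsin(-R[2,2])),"roll-ish y.z",R[2,1],"grasp",g)
print("expected handle centre",g-.038*f-[0,0,.011],"corner",g+.207*f)
C=[]
for nm,cc,roi in(("side",s,(180,190,235,240)),("scene",e,(290,170,345,215))):
    hsv=cv2.cvtColor(cc["img"],cv2.COLOR_BGR2HSV);m=((hsv[...,0]<8)|(hsv[...,0]>172))&(hsv[...,1]>150)&(hsv[...,2]>80)
    k=np.zeros(m.shape,bool);k[roi[1]:roi[3],roi[0]:roi[2]]=1
    v,u=np.nonzero(m&k);p=np.c_[u,v].astype(float);print(nm,len(u),p.mean(0),p.min(0),p.max(0));C.append(p)
    X=plane(cc,p,g[2]-.011)[:,:2];_,_,V=np.linalg.svd(X-X.mean(0));print(" yaw",np.degrees(np.arctan2(V[0][1],V[0][0])),X.mean(0))
    print(" expected corner px",proj(cc,g+.207*f-[0,0,.0165]),"legtip",proj(cc,g+.207*f+.07*np.array([-f[1],f[0],0])-[0,0,.0165]))
print(tri(s,C[0].mean(0),e,C[1].mean(0)))
```

```text
tool yaw -12.750142602360132 pitch 71.57888035381623 roll-ish y.z -0.009455959333242309 grasp [ 0.3918 -0.3773  0.0656]
expected handle centre [ 0.3548 -0.3689  0.0546] corner [ 0.5937 -0.423   0.0656]
side 178 [203.6292 218.427 ] [190. 214.] [215. 223.]
 yaw 160.15193335794672 [ 0.3362 -0.3576]
 expected corner px [[300.9836 207.7782]] legtip [[291.2248 197.8237]]
scene 119 [316.6471 188.9916] [307. 183.] [327. 196.]
 yaw 168.28680136390133 [ 0.3473 -0.3687]
 expected corner px [[263.0253 163.5154]] legtip [[251.9461 172.1071]]
[[ 0.3414 -0.3612  0.059 ]]
```

```bash
cat >> h.py <<'E'
O=np.array([.6342,-.276,0]);PX=np.array([.9937,-.1119,0]);PY=np.array([.1119,.9937,0])
def tcp_for(cx,cy,yaw,lift):
    """TCP position that puts the hook's corner at pump (cx,cy), rod raised by lift"""
    a=np.radians(yaw);f=np.array([np.cos(a),np.sin(a),0])
    p=O+cx*PX+cy*PY-(.207+.053)*f;p[2]=.1672+lift;return p
E
python3 - <<'E'
from h import *
two(tcp_for(-.03,-.13,-14,.012),Rf(-14,70))
R=Rf(-14,70)
d=lambda a,b,R:print((R.T@(b-a)*1e3).round(1))
A,B=tcp_for(-.03,-.13,-14,.012),tcp_for(.15,-.13,-14,.012);d(A,B,R)
C=tcp_for(.15,-.055,-6.4,.012);d(B,C,R);print("turn",R.T@[0,0,7.6],A,B,C)
E
```

```text
shift [22.4 24.2 27.6] turn [-0.2 -1.6  1.2]
[-167.7   23.7   61. ]
[ 7.1 40.  -2.6]
turn [-2.59935309e+00 -1.05471187e-16 -7.14166392e+00] [ 0.33756511 -0.33892431  0.1792    ] [ 0.51643111 -0.35906631  0.1792    ] [ 0.51872084 -0.31845658  0.1792    ]
```

```bash
python3 -m jog '[{"dx":7.5,"dy":8,"dz":9.2,"ax":-0.1,"ay":-0.5,"az":0.4},{"dx":7.5,"dy":8,"dz":9.2,"ax":-0.1,"ay":-0.5,"az":0.4},{"dx":7.4,"dy":8.2,"dz":9.2,"ax":0,"ay":-0.6,"az":0.4},{"dx":0,"dy":0,"dz":0,"ax":0,"ay":0,"az":0}]'
python3 - <<'E'
from h import *
print(bot.read_state()["q"].round(2));two(tcp_for(-.03,-.13,-14,.012),Rf(-14,70))
e=cam("scene");s=cam("side")
for i,cc in enumerate((s,e)):
  p=O-.03*PX-.13*PY+[0,0,.0165];print(proj(cc,p))
  u,v=proj(cc,p)[0].astype(int);cv2.imwrite(f"pics/t{i}.png",cv2.resize(cc["img"][v-35:v+35,u-50:u+50],(400,280),interpolation=cv2.INTER_CUBIC))
cv2.imwrite("pics/w4.png",np.hstack([cv2.imread("pics/t0.png"),cv2.imread("pics/t1.png")]))
E
```

```text
time: 7.58
tool_pos: [0.3423, -0.3323, 0.18]
tcp_rot: [0.352, 2.788, -0.06]
wrist_force: [-0.7, 0.5, -1.8]
width: 0.235
grip_force: 78.7
[-0.89  0.09  2.31  0.41  0.51 -2.55]
shift [ 3.  -7.6 -0.2] turn [-0.2 -0.9 -0.4]
[[294.8396861  215.80000089]]
[[261.44091819 173.165489  ]]
```

View pics/w4.png

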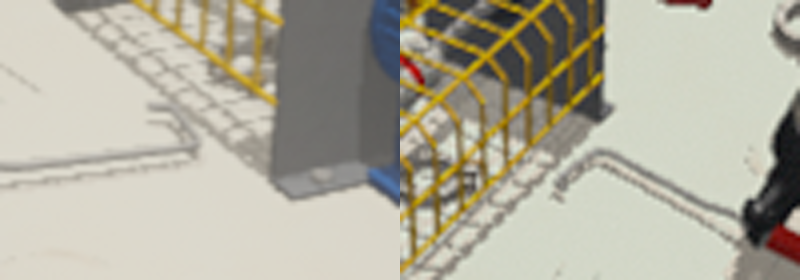

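The crops show the corner at side (293.5,216.8) and scene (261,176.8), close to prediction. The lip is still in front of the guard. I'll triangulate it and compute the entry.

Run:
```python
from h import *
e=cam("scene");s=cam("side");np.set_printoptions(precision=4,suppress=True)
X=tri(s,(293.5,216.75),e,(261,176.75))[0];print("corner",X,"pump",(X-O)@PX,(X-O)@PY)
st=bot.read_state();R=Ro.from_rotvec(st["tcp_rot"]).as_matrix();g=st["tool_pos"]+.155*R[:,2];f=-R[:,0].copy();f[2]=0;f/=np.linalg.norm(f)
E=g+.207*f;print("expected",E,"pump",(E-O)@PX,(E-O)@PY,"yaw",np.degrees(np.arctan2(f[1],f[0])))
# guard right foot corner via both
L=tri(s,(294-50+293/4,215-35+197/4),e,(261-50+210/4,173-35+115/4))[0];print("foot",L,(L-O)@PX,(L-O)@PY)
two(tcp_for(.15,-.13,-14,.012),Rf(-14,70))
```

```text
corner [ 0.5887 -0.3928  0.0073] pump -0.03214190875174726 -0.12114589216697463
expected [ 0.5947 -0.4011  0.0374] pump -0.02520858150592963 -0.1287491246584942 yaw -14.32362681935626
foot [ 0.6133 -0.4688 -0.0043] 0.0007936853674776115 -0.1938830440069024
shift [-161.1   20.7   61.4] turn [-0.5 -0.5 -0.3]
```

```bash
python3 -m jog '[{"dx":-16.6,"dy":2.1,"dz":6.3,"ax":-0.5,"ay":-0.5,"az":-0.3},{"dx":-16.6,"dy":2.1,"dz":6.3,"ax":0,"ay":0,"az":0},{"dx":-16.6,"dy":2.1,"dz":6.3,"ax":0,"ay":0,"az":0},{"dx":-16.6,"dy":2.1,"dz":6.3,"ax":0,"ay":0,"az":0},{"dx":-16.6,"dy":2.1,"dz":6.3,"ax":0,"ay":0,"az":0},{"dx":-16.6,"dy":2.1,"dz":6.3,"ax":0,"ay":0,"az":0},{"dx":-16.6,"dy":2.1,"dz":6.3,"ax":0,"ay":0,"az":0},{"dx":-16.6,"dy":2.1,"dz":6.3,"ax":0,"ay":0,"az":0},{"dx":-16.6,"dy":2.1,"dz":6.3,"ax":0,"ay":0,"az":0},{"dx":-16.6,"dy":2.1,"dz":6.3,"ax":0,"ay":0,"az":0},{"dx":0,"dy":0,"dz":0,"ax":0,"ay":0,"az":0}]'
python3 - <<'E'
from h import *
print(bot.read_state()["q"].round(2));two(tcp_for(.155,-.13,-14,.012),Rf(-14,70));two(tcp_for(.155,-.055,-6.4,.012),Rf(-6.4,70))
R=Ro.from_rotvec(bot.read_state()["tcp_rot"]).as_matrix();print("up",R[2])
E
```

```text
time: 8.7
tool_pos: [0.5249, -0.3598, 0.1819]
tcp_rot: [0.339, 2.77, -0.062]
wrist_force: [0.8, -0.2, -0.8]
width: 0.237
grip_force: 78.6
[-0.68  0.34  1.99  0.3   0.51 -2.25]
shift [ 4.2 -0.7  1.3] turn [-0.1  0.2  0.1]
shift [11.3 39.3 -1.3] turn [-2.7  0.2 -7.1]
up [-0.3454228  -0.00129382 -0.93844628]
```

```bash
python3 -m jog '[{"dx":2.2,"dy":7.8,"dz":-0.2,"ax":-0.54,"ay":0,"az":-1.42},{"dx":2.2,"dy":7.8,"dz":-0.2,"ax":-0.54,"ay":0,"az":-1.42},{"dx":2.2,"dy":7.8,"dz":-0.2,"ax":-0.54,"ay":0,"az":-1.42},{"dx":2.2,"dy":7.8,"dz":-0.2,"ax":-0.54,"ay":0,"az":-1.42},{"dx":2.2,"dy":7.8,"dz":-0.2,"ax":-0.54,"ay":0,"az":-1.42},{"dx":0,"dy":0,"dz":0,"ax":0,"ay":0,"az":0}]'; python3 -m jog '[{"dx":1.4,"dy":0,"dz":3.8,"ax":0,"ay":0,"az":0},{"dx":1.4,"dy":0,"dz":3.8,"ax":0,"ay":0,"az":0},{"dx":0,"dy":0,"dz":0,"ax":0,"ay":0,"az":0},{"dx":0,"dy":0,"dz":0,"ax":0,"ay":0,"az":0}]';python3 - <<'E'
from h import *
print(bot.read_state()["q"].round(2));two(tcp_for(.155,-.055,-6.4,.004),Rf(-6.4,70))
c=cam("scene");s=cam("side");a=cv2.resize(c["img"][140:220,180:300],(400,267),interpolation=cv2.INTER_CUBIC);b=cv2.resize(s["img"][140:220,240:360],(400,267),interpolation=cv2.INTER_CUBIC)
cv2.imwrite("pics/w5.png",np.hstack([a,b]))
g=cv2.absdiff(c["img"],cv2.imread("pics/scene0.png")).max(2)[150:212,200:262];print(g[::4,::4])
E
```

```text
time: 9.2
tool_pos: [0.5175, -0.3169, 0.1771]
tcp_rot: [0.155, 2.791, -0.021]
wrist_force: [-0.1, 0.4, -1.8]
width: 0.242
grip_force: 78.8
time: 9.53
tool_pos: [0.518, -0.318, 0.1686]
tcp_rot: [0.158, 2.79, -0.022]
wrist_force: [-1.3, 0.3, -0.6]
width: 0.241
grip_force: 78.8
[-0.64  0.32  2.05  0.37  0.5  -2.4 ]
shift [-6.3 -0.4 -0.5] turn [ 0.2 -0.1 -0.1]
[[ 12  12  11   9   7  10   6  10   5   6   6   5   7   2  16   5]
 [ 11  13   9  10   9  10   9   9   5   5   4   7   9  11   4  10]
 [ 14  10   8  11   8   7  12  10  10   7   3   4  12   4   5  65]
 [  9   9  13   6  10  12   8   9  11   6  10   7   7   8  10  27]
 [ 10   3   6   8  10  14  10   9   8   9   8   9   8  10  10  29]
 [ 11  13  13  13  26  12   8  12  10   9   8   7   8   8  14 186]
 [ 12  11   9   3  10  36  55  10   8  15  13   9   9   9  58 175]
 [  5   6  13   8   8   8  11  12  47   6   9  13  11   1 145 178]
 [  8   4   2   8  13   8   9   8  10   4  88  67   1 170 151 182]
 [  7   5   8   6  11   8   6   7  12  13  14  18  21 122 185 196]
 [  7   4   4  12  13   8  14  10  12  12  12  13  12  83 121 192]
 [  5   7   6  12  12   6  13   9   9  13  12  13  15  76  76  72]
 [  5   1   7  11  13  11  13  11  11  13  12  12  42  68  59  58]
 [  6   5   3  14  12  11  10  13  12  11  12  14  62  59  60  61]
 [  5   4   6  13  12  12  12  14  12  12  12  12  66  61  59  57]
 [  5   6   4  10   9  12  13  13  10  13  13   2  13  59  60  61]]
```

```bash
python3 -m jog '[{"dx":11.3,"dy":1.6,"dz":-4.1,"ax":0.09,"ay":0,"az":0.23},{"dx":11.3,"dy":1.6,"dz":-4.1,"ax":0.09,"ay":0,"az":0.23},{"dx":11.3,"dy":1.6,"dz":-4.1,"ax":0.09,"ay":0,"az":0.23},{"dx":11.3,"dy":1.6,"dz":-4.1,"ax":0.09,"ay":0,"az":0.23},{"dx":11.3,"dy":1.6,"dz":-4.1,"ax":0.09,"ay":0,"az":0.23},{"dx":11.3,"dy":1.6,"dz":-4.1,"ax":0.09,"ay":0,"az":0.23},{"dx":11.3,"dy":1.6,"dz":-4.1,"ax":0.09,"ay":0,"az":0.23},{"dx":11.3,"dy":1.6,"dz":-4.1,"ax":0.09,"ay":0,"az":0.23},{"dx":11.3,"dy":1.6,"dz":-4.1,"ax":0.09,"ay":0,"az":0.23}]'; python3 -m jog '[{"dx":11.3,"dy":1.6,"dz":-4.1,"ax":0.09,"ay":0,"az":0.23},{"dx":11.3,"dy":1.6,"dz":-4.1,"ax":0.09,"ay":0,"az":0.23},{"dx":11.3,"dy":1.6,"dz":-4.1,"ax":0.09,"ay":0,"az":0.23},{"dx":11.3,"dy":1.6,"dz":-4.1,"ax":0.09,"ay":0,"az":0.23}]'
python3 - <<'E'
from h import *
print(bot.read_state()["q"].round(2))
c=cam("scene");s=cam("side");a=cv2.resize(c["img"][140:220,190:310],(400,267),interpolation=cv2.INTER_CUBIC);b=cv2.resize(s["img"][150:230,220:340],(400,267),interpolation=cv2.INTER_CUBIC)
w=cam("wrist")["img"];w=cv2.resize(w,(400,300));cv2.imwrite("pics/w6.png",np.vstack([np.hstack([a,b]),np.hstack([w,w*0])]))
E
```

```text
time: 10.38
tool_pos: [0.4115, -0.289, 0.1692]
tcp_rot: [0.211, 2.787, -0.034]
wrist_force: [0.5, 0.3, -2.2]
width: 0.237
grip_force: 78.8
time: 10.72
tool_pos: [0.3655, -0.2749, 0.1694]
tcp_rot: [0.236, 2.786, -0.039]
wrist_force: [0.3, 0.2, -1.8]
width: 0.238
grip_force: 78.7
[-0.77  0.07  2.36  0.45  0.47 -2.55]
```

View pics/w6.png

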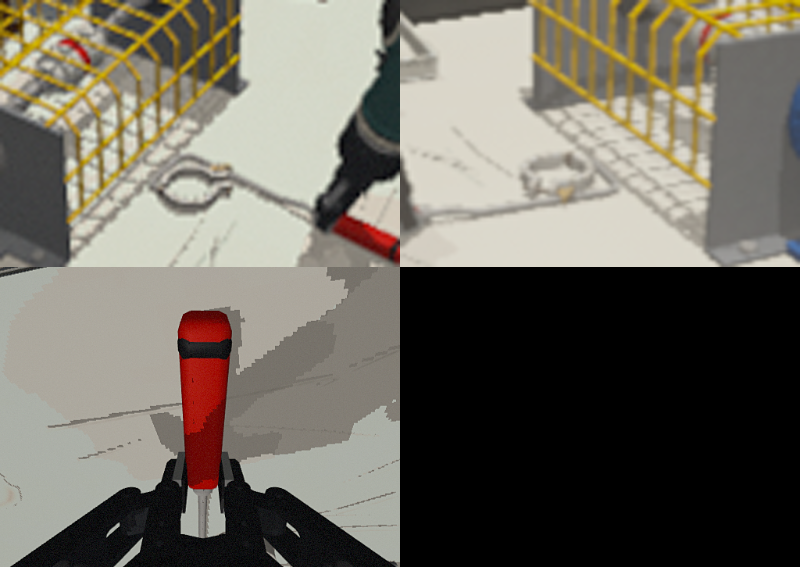

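The clamp sits in the hook's crook: scene ring centre ≈(247,197), wing nut ≈(257,191), hinge ≈(236,196). It's already in front of the guard plane.

Run:
```python
from h import *
np.set_printoptions(precision=4,suppress=True)
e=cam("scene");s=cam("side")
for n,a,b in(("ring",(247,197),(220+158*.3,150+177*.3)),("nut",(256,190.7),(220+165*.3,150+195*.3)),("hinge",(235.7,196),None)):
    X=plane(e,a,.008)[0];print(n,X,"pump",(X-O)@PX,(X-O)@PY)
    if b:
        Y=plane(s,b,.008)[0];print("  side",Y,"pump",(Y-O)@PX,(Y-O)@PY)
st=bot.read_state();R=Ro.from_rotvec(st["tcp_rot"]).as_matrix();g=st["tool_pos"]+.155*R[:,2];f=-R[:,0].copy();f[2]=0;f/=np.linalg.norm(f)
E=g+.207*f;print("corner pump",(E-O)@PX,(E-O)@PY,"yaw",np.degrees(np.arctan2(f[1],f[0])),f)
```

```text
ring [ 0.582  -0.2578  0.008 ] pump -0.053907566739695975 0.012206003854080084
  side [ 0.5779 -0.2752  0.008 ] pump -0.05602910175404934 -0.00550195772510108
nut [ 0.5673 -0.3057  0.008 ] pump -0.06317212873721768 -0.037035262551662965
  side [ 0.5632 -0.3108  0.008 ] pump -0.06663531693914568 -0.04256676491879963
hinge [ 0.6228 -0.2436  0.008 ] pump -0.014962440986205975 0.03095792355192135
corner pump -0.006216407648449655 -0.04401359349972635 yaw -9.660702139947276 [ 0.9858 -0.1678  0.    ]
```

```bash
python3 -m jog '[{"dx":9.4,"dy":6.5,"dz":-3.4,"ax":0.51,"ay":0,"az":1.41},{"dx":9.4,"dy":6.5,"dz":-3.4,"ax":0.51,"ay":0,"az":1.41},{"dx":9.4,"dy":6.5,"dz":-3.4,"ax":0.51,"ay":0,"az":1.41},{"dx":9.4,"dy":6.5,"dz":-3.4,"ax":0.51,"ay":0,"az":1.41},{"dx":9.4,"dy":6.5,"dz":-3.4,"ax":0.51,"ay":0,"az":1.41},{"dx":0,"dy":0,"dz":0,"ax":0,"ay":0,"az":0},{"dx":0,"dy":0,"dz":0,"ax":0,"ay":0,"az":0},{"dx":0,"dy":0,"dz":0,"ax":0,"ay":0,"az":0}]';  python3 - <<'E'
from h import *
import pickle
np.set_printoptions(precision=4,suppress=True)
e=cam("scene");s=cam("side");pickle.dump((e,s),open("w7.pkl","wb"));print(bot.read_state()["q"].round(2))
st=bot.read_state();R=Ro.from_rotvec(st["tcp_rot"]).as_matrix();g=st["tool_pos"]+.155*R[:,2];f=-R[:,0].copy();f[2]=0;f/=np.linalg.norm(f)
E=g+.207*f;print("corner pump",(E-O)@PX,(E-O)@PY,"yaw",np.degrees(np.arctan2(f[1],f[0])),"pitch",np.degrees(np.arcsin(-R[2,2])),R[2])
for n,c in(("scene",e),("side",s)):
    hsv=cv2.cvtColor(c["img"],cv2.COLOR_BGR2HSV);m=((hsv[...,0]>14)&(hsv[...,0]<32)&(hsv[...,1]>90)&(hsv[...,2]>90)).astype(np.uint8)
    k,l,q,ce=cv2.connectedComponentsWithStats(m)
    for i in range(1,k):
        X=plane(c,ce[i],.01)[0];px=(X-O)@PX
        if 3<q[i,4]<60 and -.2<px<-.02 and abs((X-O)@PY)<.17: print(n,"gold",q[i,4],ce[i],X,px,(X-O)@PY)
E
```

```text
time: 11.63
tool_pos: [0.3258, -0.2332, 0.1699]
tcp_rot: [0.415, 2.766, -0.071]
wrist_force: [0.3, -0.6, -1.9]
width: 0.237
grip_force: 78.8
[-0.75 -0.05  2.48  0.37  0.42 -2.34]
corner pump -0.056184522053514464 -0.039946987351689764 yaw -17.124720607912607 pitch 70.1367845740473 [-0.3398  0.0013 -0.9405]
```

The hook's corner is now 56 mm in front of the guard. I'll disengage (forward, sideways, up), then swing the rod back.

```bash
python3 -m jog '[{"dx":-9.4,"dy":0,"dz":3.4,"ax":0,"ay":0,"az":0},{"dx":-9.4,"dy":0,"dz":3.4,"ax":0,"ay":0,"az":0},{"dx":0,"dy":-10,"dz":0,"ax":0,"ay":0,"az":0},{"dx":0,"dy":-10,"dz":0,"ax":0,"ay":0,"az":0},{"dx":-3.4,"dy":0,"dz":-9.4,"ax":0,"ay":0,"az":0},{"dx":-8.5,"dy":0,"dz":-23.5,"ax":0,"ay":0,"az":0},{"dx":-8.5,"dy":0,"dz":-23.5,"ax":0,"ay":0,"az":0},{"dx":0,"dy":0,"dz":0,"ax":1.2,"ay":0,"az":3.3},{"dx":0,"dy":0,"dz":0,"ax":2.3,"ay":0,"az":6.4},{"dx":0,"dy":0,"dz":0,"ax":2.3,"ay":0,"az":6.4},{"dx":0,"dy":0,"dz":0,"ax":2.3,"ay":0,"az":6.4},{"dx":0,"dy":0,"dz":0,"ax":2.3,"ay":0,"az":6.4},{"dx":0,"dy":0,"dz":0,"ax":2.3,"ay":0,"az":6.4},{"dx":0,"dy":0,"dz":0,"ax":2.3,"ay":0,"az":6.4},{"dx":0,"dy":0,"dz":0,"ax":2.3,"ay":0,"az":6.4},{"dx":0,"dy":0,"dz":0,"ax":2.3,"ay":0,"az":6.4},{"dx":0,"dy":0,"dz":0,"ax":2.3,"ay":0,"az":6.4},{"dx":0,"dy":0,"dz":0,"ax":1.2,"ay":0,"az":3.3},{"dx":0,"dy":0,"dz":0,"ax":0,"ay":0,"az":0}]'
python3 - <<'E'
from h import *
print(bot.read_state()["q"].round(2));two([.4185,-.315,.23],Rf(-88,70));two([.4185,-.315,.169],Rf(-88,70))
E
```

```text
time: 13.32
tool_pos: [0.3397, -0.2579, 0.2295]
tcp_rot: [1.863, 2.175, -0.322]
wrist_force: [-0.2, -0.3, -0.6]
width: 0.235
grip_force: 78.9
[-0.61 -0.09  2.36 -0.4   0.66 -0.47]
shift [-64.7  69.1  22.5] turn [ 2.3 -0.4  6.4]
shift [-44.2  69.   80. ] turn [ 2.3 -0.4  6.4]
```

```bash
python3 -m jog '[{"dx":-21.5,"dy":23,"dz":7.5,"ax":0,"ay":0,"az":0},{"dx":-21.5,"dy":23,"dz":7.5,"ax":0,"ay":0,"az":0},{"dx":-21.5,"dy":23,"dz":7.5,"ax":0,"ay":0,"az":0},{"dx":0,"dy":0,"dz":0,"ax":2.3,"ay":-0.4,"az":6.4},{"dx":6.8,"dy":0,"dz":18.8,"ax":0,"ay":0,"az":0},{"dx":6.8,"dy":0,"dz":18.8,"ax":0,"ay":0,"az":0},{"dx":4.1,"dy":0,"dz":11.3,"ax":0,"ay":0,"az":0},{"dx":2.3,"dy":0,"dz":6.3,"ax":0,"ay":0,"az":0},{"dx":0.5,"dy":0,"dz":1.5,"ax":0,"ay":0,"az":0},{"dx":0,"dy":0,"dz":0,"ax":0,"ay":0,"az":0},{"dx":0,"dy":0,"dz":0,"ax":0,"ay":0,"az":0}]'
```

```text
time: 14.23
tool_pos: [0.4174, -0.315, 0.1702]
tcp_rot: [1.991, 2.064, -0.351]
wrist_force: [-0.4, 0.1, -1.7]
width: 0.238
grip_force: 78.9
```

Lower 3 mm more, release, and rise.

```bash
python3 -m jog '[{"dx":0.5,"dy":0,"dz":1.5,"ax":0,"ay":0,"az":0},{"dx":0.4,"dy":0,"dz":1.2,"ax":0,"ay":0,"az":0},{"dx":0,"dy":0,"dz":0,"ax":0,"ay":0,"az":0}]'; python3 -m jog '[{"dx":0,"dy":0,"dz":0,"ax":0,"ay":0,"az":0},{"dx":0,"dy":0,"dz":0,"ax":0,"ay":0,"az":0},{"dx":0,"dy":0,"dz":0,"ax":0,"ay":0,"az":0},{"dx":0,"dy":0,"dz":0,"ax":0,"ay":0,"az":0},{"dx":0,"dy":0,"dz":0,"ax":0,"ay":0,"az":0},{"dx":0,"dy":0,"dz":0,"ax":0,"ay":0,"az":0},{"dx":-10,"dy":0,"dz":-28,"ax":0,"ay":0,"az":0},{"dx":-13,"dy":0,"dz":-35,"ax":0,"ay":0,"az":0},{"dx":-13,"dy":0,"dz":-35,"ax":0,"ay":0,"az":0},{"dx":-13,"dy":0,"dz":-35,"ax":0,"ay":0,"az":0}]' 1 40
python3 - <<'E'
from h import *
# look pose: tool-x forward, over the clamp (~.53,-.27), camera needs to see it
R=Rt(-20,90);two([.50,-.25,.33],R);print(bot.read_state()["q"].round(2))
E
```

```text
time: 14.48
tool_pos: [0.4171, -0.3149, 0.1672]
tcp_rot: [1.991, 2.064, -0.351]
wrist_force: [-0.3, 0.4, -0.7]
width: 0.234
grip_force: 79.0
time: 15.32
tool_pos: [0.4165, -0.3149, 0.3094]
tcp_rot: [1.992, 2.066, -0.352]
wrist_force: [0.6, -0.4, 0.1]
width: 0.999
grip_force: 0.0
shift [ 51.1  85.8 -40.5] turn [ 19.5  13.2 110.8]
[-0.6   0.    2.11 -0.37  0.86 -0.42]
```

Run:
```python
from h import *
two([.53,-.265,.37],Rt(20,90))
```

```text
shift [ 22.3 115.2 -72.6] turn [12.5 17.3 71.3]
```

```bash
python3 -m jog '[{"dx":5.6,"dy":28.8,"dz":-18.1,"ax":0,"ay":0,"az":0},{"dx":5.6,"dy":28.8,"dz":-18.1,"ax":0,"ay":0,"az":0},{"dx":5.6,"dy":28.8,"dz":-18.1,"ax":0,"ay":0,"az":0},{"dx":5.6,"dy":28.8,"dz":-18.1,"ax":0,"ay":0,"az":0},{"dx":0,"dy":0,"dz":0,"ax":1.14,"ay":1.57,"az":6.48},{"dx":0,"dy":0,"dz":0,"ax":1.14,"ay":1.57,"az":6.48},{"dx":0,"dy":0,"dz":0,"ax":1.14,"ay":1.57,"az":6.48},{"dx":0,"dy":0,"dz":0,"ax":1.14,"ay":1.57,"az":6.48},{"dx":0,"dy":0,"dz":0,"ax":1.14,"ay":1.57,"az":6.48},{"dx":0,"dy":0,"dz":0,"ax":1.14,"ay":1.57,"az":6.48},{"dx":0,"dy":0,"dz":0,"ax":1.14,"ay":1.57,"az":6.48},{"dx":0,"dy":0,"dz":0,"ax":1.14,"ay":1.57,"az":6.48},{"dx":0,"dy":0,"dz":0,"ax":1.14,"ay":1.57,"az":6.48},{"dx":0,"dy":0,"dz":0,"ax":1.14,"ay":1.57,"az":6.48},{"dx":0,"dy":0,"dz":0,"ax":1.14,"ay":1.57,"az":6.48},{"dx":0,"dy":0,"dz":0,"ax":0,"ay":0,"az":0},{"dx":0,"dy":0,"dz":0,"ax":0,"ay":0,"az":0}]'
cat > clampfind.py <<'E'
from h import *
np.set_printoptions(precision=4,suppress=True)
def find(c,show=True):
    hsv=cv2.cvtColor(c["img"],cv2.COLOR_BGR2HSV);g=cv2.cvtColor(c["img"],cv2.COLOR_BGR2GRAY)
    out=[]
    for thr in range(110,215,8):
        m=(cv2.medianBlur(g,3)<thr).astype(np.uint8)
        cs,h=cv2.findContours(m,cv2.RETR_CCOMP,cv2.CHAIN_APPROX_NONE)
        for k,hi in zip(cs,h[0]):
            if hi[3]<0 or len(k)<30: continue
            X=plane(c,k[:,0],.012)[:,:2];(cx,cy),r=cv2.minEnclosingCircle((X*1e3).astype(np.float32))
            a=cv2.contourArea((X*1e3).astype(np.float32))
            if 14<r<40 and a>.6*np.pi*r*r: out.append((thr,cx,cy,r,a/np.pi/r/r))
    gold=((hsv[...,0]>12)&(hsv[...,0]<34)&(hsv[...,1]>90)&(hsv[...,2]>80)).astype(np.uint8)
    n,l,q,ce=cv2.connectedComponentsWithStats(gold)
    G=[(q[i,4],ce[i],plane(c,ce[i],.01)[0]) for i in range(1,n) if q[i,4]>15]
    return out,G
E
python3 - <<'E'
from clampfind import *
import pickle
print(bot.read_state()["q"].round(2));two([.53,-.265,.37],Rt(20,90))
c=cam("wrist");pickle.dump(c,open("w8.pkl","wb"));cv2.imwrite("pics/w8.png",c["img"])
o,G=find(c)
for x in o:print(np.round(x,2))
for x in G:print(x)
E
```

```text
time: 16.73
tool_pos: [0.5302, -0.2655, 0.3686]
tcp_rot: [3.092, 0.55, -0.001]
wrist_force: [-0.9, -0.3, 0.0]
width: 0.996
grip_force: 0.0
[-0.51  0.14  1.82 -0.    1.18  0.71]
shift [ 0.  -0.5 -1.4] turn [0.1 0.  0.2]
[ 110.    719.25 -374.41   18.03    0.61]
[ 110.    675.15 -339.69   24.13    0.66]
[ 110.    683.34 -268.39   24.48    0.65]
[ 118.    675.39 -338.98   23.79    0.67]
[ 118.    719.03 -374.82   17.67    0.62]
[ 118.    683.27 -269.     24.08    0.66]
[ 126.    675.39 -338.98   23.79    0.67]
[ 126.    719.01 -374.93   17.6     0.6 ]
[ 126.    683.24 -269.21   23.95    0.66]
[ 134.    675.39 -338.98   23.79    0.66]
[ 134.    719.01 -374.93   17.6     0.6 ]
[ 134.    683.17 -269.32   23.91    0.67]
[ 142.    675.57 -339.47   23.32    0.67]
[ 142.    719.31 -374.98   17.36    0.6 ]
[ 142.    683.17 -269.32   23.91    0.65]
(np.int32(3187), array([260.9693,  51.8296]), array([ 0.6479, -0.2232,  0.01  ]))
(np.int32(134), array([219.3209,   6.2015]), array([ 0.6718, -0.1707,  0.01  ]))
(np.int32(5920), array([410.0225,  55.6949]), array([ 0.6977, -0.369 ,  0.01  ]))
(np.int32(72), array([ 36.5972, 114.125 ]), array([ 0.5049, -0.0142,  0.01  ]))
(np.int32(630), array([401.6857, 135.6698]), array([ 0.6225, -0.401 ,  0.01  ]))
(np.int32(850), array([428.7   , 140.1271]), array([ 0.6286, -0.4321,  0.01  ]))
(np.int32(101), array([503.198 , 163.2475]), array([ 0.6351, -0.5269,  0.01  ]))
(np.int32(109), array([277.8899, 184.0642]), array([ 0.5217, -0.2913,  0.01  ]))
(np.int32(87), array([502.4598, 182.6437]), array([ 0.6151, -0.54  ,  0.01  ]))
(np.int32(183), array([ 46.6612, 255.9126]), array([ 0.329, -0.047,  0.01 ]))
```

Run:
```python
import cv2
g=cv2.cvtColor(cv2.imread("pics/w8.png"),cv2.COLOR_BGR2GRAY);g=cv2.GaussianBlur(g,(3,3),0)
for v in range(96,224,4): print(v,"".join("%3d"%(x//3) for x in g[v,196:312:4]))
```

```text
96  35 35 35 48 49 48 49 48 49 48 49 49 49 49 49 48 48 48 49 48 49 48 48 48 49 49 47 47 47
100  35 36 35 36 36 45 42 49 45 35 37 46 49 48 48 49 48 49 49 48 48 48 48 49 48 48 47 47 48
104  35 35 36 35 35 36 36 35 45 35 35 36 35 43 49 48 49 49 48 48 48 48 49 48 48 47 47 47 47
108  36 35 35 36 36 36 36 36 36 36 35 36 36 35 35 46 49 49 48 48 48 49 49 48 47 47 47 48 47
112  35 35 36 36 35 36 36 36 35 36 36 36 36 35 36 35 48 48 49 48 49 48 47 48 47 47 47 48 47
116  36 36 35 35 35 35 36 35 37 36 36 36 36 36 35 36 49 49 49 49 48 47 47 48 47 48 47 47 47
120  36 35 36 36 35 35 36 36 42 35 36 36 25 27 35 37 49 49 48 48 48 48 47 48 48 47 47 47 47
124  34 36 36 35 44 39 36 36 46 39 35 36 23 23 25 24 26 42 48 47 47 47 48 47 47 47 48 47 47
128  35 35 32 35 35 37 35 35 36 36 28 33 29 32 32 31 30 45 32 48 48 47 48 47 47 48 47 48 48
132  37 44 42 39 34 32 39 36 36 31 36 37 32 32 33 41 33 48 49 33 48 47 48 47 47 48 48 48 48
136  48 48 49 48 49 47 46 35 34 40 38 40 35 32 48 48 47 45 44 49 40 48 47 47 47 47 47 48 48
140  48 48 48 48 48 48 49 33 49 47 41 47 49 48 47 47 47 48 45 47 49 47 47 47 47 48 48 47 
[... 1142 characters left out ...]
47 48 46 38 47 44 48 47 45 47 48 34 45 48 48 48 48 48 49
196  48 48 47 47 48 48 48 47 47 47 47 47 47 48 47 48 48 48 48 47 48 48 48 48 48 48 48 47 48
200  48 47 47 47 47 48 48 48 47 48 48 47 47 48 47 48 47 48 48 47 48 48 48 48 48 47 47 48 48
204  47 47 47 47 47 48 48 47 47 48 48 47 47 48 48 47 47 48 47 48 48 48 48 48 48 48 47 47 47
208  47 47 47 47 47 47 47 48 48 48 48 47 48 47 47 47 47 48 47 48 48 48 48 47 47 47 48 48 48
212  47 48 47 47 48 48 47 48 47 48 47 48 47 48 48 48 48 48 48 47 48 48 47 48 47 48 48 47 48
216  47 47 48 47 48 47 48 47 48 47 48 48 48 48 47 48 47 47 48 48 48 47 47 47 48 48 47 48 48
220  47 48 48 48 47 47 47 47 47 47 48 47 48 47 48 48 48 48 48 48 48 48 47 48 47 47 48 49 49
```

Run:
```python
from h import *
import pickle
from scipy.optimize import least_squares
np.set_printoptions(precision=4,suppress=True)
c=pickle.load(open("w8.pkl","rb"))
p=[(219.5,148),(220,152),(281.5,146),(224,138),(276,136),(272,132),(268,128),(228,172),(233,176),(224,164),(238,180)]
X=plane(c,p,.012)[:,:2]
r=least_squares(lambda q:np.hypot(*(X-q[:2]).T)-q[2],[.53,-.265,.034]);print(r.x,(r.fun*1e3).round(1))
h=plane(c,(251,123),.01)[0][:2];l=plane(c,(259,186),.008)[0][:2];n=plane(c,(278,184),.01)[0][:2]
print("hinge",h,"lug",l,"nut",n,np.linalg.norm(h-l),"yaw hinge-lug",np.degrees(np.arctan2(*(h-l)[::-1])),"hinge-ring",np.degrees(np.arctan2(*(h-r.x[:2])[::-1])),np.linalg.norm(h-r.x[:2]),"pump x",(r.x[0]-O[0])*PX[0]+(r.x[1]-O[1])*PX[1])
```

```text
[ 0.5456 -0.2487  0.0345] [ 1.3  0.4  1.2 -0.1 -0.2 -0.8 -0.3 -0.1 -0.6 -1.2  0.5]
hinge [ 0.5771 -0.2377] lug [ 0.5112 -0.2713] nut [ 0.5218 -0.2914] 0.07402274829310154 yaw hinge-lug 27.05525744525869 hinge-ring 19.339046522595115 0.03341897146082682 pump x -0.09112957044943745
```

Ring fitted at (0.5456, -0.2487) with r = 34.5 mm, clamp axis yaw ≈24°. The wrist camera would face the guard, so I'll turn the tool half round (camera towards the robot) before grasping.

```bash
python3 -m jog '[{"dx":0,"dy":0,"dz":0,"ax":0,"ay":0,"az":-4},{"dx":0,"dy":0,"dz":0,"ax":0,"ay":0,"az":-7.1},{"dx":0,"dy":0,"dz":0,"ax":0,"ay":0,"az":-7.1},{"dx":0,"dy":0,"dz":0,"ax":0,"ay":0,"az":-7.1},{"dx":0,"dy":0,"dz":0,"ax":0,"ay":0,"az":-7.1},{"dx":0,"dy":0,"dz":0,"ax":0,"ay":0,"az":-7.1},{"dx":0,"dy":0,"dz":0,"ax":0,"ay":0,"az":-7.1},{"dx":0,"dy":0,"dz":0,"ax":0,"ay":0,"az":-7.1},{"dx":0,"dy":0,"dz":0,"ax":0,"ay":0,"az":-7.1},{"dx":0,"dy":0,"dz":0,"ax":0,"ay":0,"az":-7.1},{"dx":0,"dy":0,"dz":0,"ax":0,"ay":0,"az":-7.1},{"dx":0,"dy":0,"dz":0,"ax":0,"ay":0,"az":-7.1},{"dx":0,"dy":0,"dz":0,"ax":0,"ay":0,"az":-7.1},{"dx":0,"dy":0,"dz":0,"ax":0,"ay":0,"az":-7.1},{"dx":0,"dy":0,"dz":0,"ax":0,"ay":0,"az":-7.1},{"dx":0,"dy":0,"dz":0,"ax":0,"ay":0,"az":-7.1},{"dx":0,"dy":0,"dz":0,"ax":0,"ay":0,"az":-7.1},{"dx":0,"dy":0,"dz":0,"ax":0,"ay":0,"az":-7.1},{"dx":0,"dy":0,"dz":0,"ax":0,"ay":0,"az":-7.1},{"dx":0,"dy":0,"dz":0,"ax":0,"ay":0,"az":-7.1}]'
python3 - <<'E'
from h import *
np.set_printoptions(precision=4,suppress=True)
print(bot.read_state()["q"].round(2));two([.5456,-.2487,.30],Rf(8,90))
e=cam("scene");s=cam("side")
T=plane(e,[(166,277),(211,313),(257,277),(204,246)],.027)[:,:2];print(T,T.mean(0),[np.linalg.norm(T[i]-T[i-1]) for i in range(4)])
w=cam("wrist");cv2.imwrite("pics/w9.png",w["img"]);import pickle;pickle.dump(w,open("w9.pkl","wb"))
hsv=cv2.cvtColor(w["img"],cv2.COLOR_BGR2HSV);gold=((hsv[...,0]>12)&(hsv[...,0]<34)&(hsv[...,1]>90)&(hsv[...,2]>80)).astype(np.uint8)
n,l,q,ce=cv2.connectedComponentsWithStats(gold)
a=pickle.load(open("w8.pkl","rb"))
for i in range(1,n):
    if q[i,4]>15: print("gold",q[i,4],ce[i],plane(w,ce[i],.01)[0],"tri",tri(a,(277.9,184.1),w,ce[i])[0])
E
```

```text
time: 18.45
tool_pos: [0.5304, -0.2651, 0.3687]
tcp_rot: [0.561, 3.091, -0.003]
wrist_force: [-0.2, 0.3, 0.1]
width: 1.003
grip_force: 0.0
[-0.5   0.14  1.82 -0.    1.18 -1.72]
shift [-8.4 20.8 68.7] turn [ -0.1   0.  -28.6]
[[0.6321 0.2112]
 [0.4391 0.2648]
 [0.3757 0.0837]
 [0.5916 0.0447]] [0.5096 0.1511] [np.float64(0.1713526127163812), np.float64(0.20031112896233993), np.float64(0.19192760561559186), np.float64(0.2193969928060714)]
gold 88 [478.1932  74.9432] [ 0.516  -0.0127  0.01  ] tri [ 0.5264 -0.2157  0.2892]
gold 107 [235.2056 171.8785] [ 0.522  -0.2915  0.01  ] tri [ 0.5219 -0.2913  0.0108]
gold 405 [404.0444 242.0543] [ 0.6826 -0.1265  0.01  ] tri [ 0.5592 -0.2243  0.2188]
gold 46 [427.7609 246.8261] [ 0.7001 -0.0997  0.01  ] tri [ 0.5597 -0.2204  0.2316]
gold 791 [258.0544 274.6448] [ 0.6618 -0.3165  0.01  ] tri [ 0.5617 -0.2709  0.1688]
gold 586 [439.8276 273.1348] [ 0.7446 -0.0921  0.01  ] tri [ 0.5646 -0.2204  0.2405]
gold 410 [494.6756 312.6561] [ 0.8353 -0.0322  0.01  ] tri [ 0.5692 -0.2157  0.2635]
gold 1011 [256.3304 312.088 ] [ 0.7173 -0.3403  0.01  ] tri [ 0.568  -0.2701  0.1974]
gold 67 [427.7612 300.8657] [ 0.7828 -0.115   0.01  ] tri [ 0.57   -0.2245  0.2408]
gold 81 [342.0617 339.9506] [ 0.8066 -0.2426  0.01  ] tri [ 0.5769 -0.2463  0.2268]
gold 230 [415.6826 371.8783] [ 0.9047 -0.1557  0.01  ] tri [ 0.5804 -0.2319  0.2535]
gold 23 [112.1739 381.1304] [ 0.7592 -0.5923  0.01  ] tri [ 0.5555 -0.2882  0.2584]
```

```bash
python3 -m jog '[{"dx":-8.4,"dy":20.8,"dz":10,"ax":0,"ay":0,"az":0},{"dx":0,"dy":0,"dz":25,"ax":0,"ay":0,"az":-7.15},{"dx":0,"dy":0,"dz":25,"ax":0,"ay":0,"az":-7.15},{"dx":0,"dy":0,"dz":25,"ax":0,"ay":0,"az":-7.15},{"dx":0,"dy":0,"dz":25,"ax":0,"ay":0,"az":-7.15},{"dx":0,"dy":0,"dz":20,"ax":0,"ay":0,"az":0},{"dx":0,"dy":0,"dz":0,"ax":0,"ay":0,"az":0}]' 1 40; python3 -c "
from h import *
print(bot.read_state()['q'].round(2));two([.5456,-.2487,.167],Rf(8,90))"
```

```text
time: 19.18
tool_pos: [0.5435, -0.2477, 0.2336]
tcp_rot: [0.202, -3.127, -0.006]
wrist_force: [-0.7, 1.0, -0.6]
width: 0.999
grip_force: 0.0
[-0.47  0.28  1.92 -0.    0.95 -2.17]
shift [-2.5 -1.5 66.6] turn [ 0.2 -0.4 -0.6]
```

```bash
python3 -m jog '[{"dx":-2.4,"dy":-1.4,"dz":16,"ax":0,"ay":-0.3,"az":0},{"dx":0,"dy":0,"dz":20,"ax":0,"ay":0,"az":0},{"dx":0,"dy":0,"dz":15,"ax":0,"ay":0,"az":0},{"dx":0,"dy":0,"dz":10,"ax":0,"ay":0,"az":0},{"dx":0,"dy":0,"dz":5.5,"ax":0,"ay":0,"az":0},{"dx":0,"dy":0,"dz":0,"ax":0,"ay":0,"az":0}]' 1 40 && python3 -m jog '[{"dx":0,"dy":0,"dz":0,"ax":0,"ay":0,"az":0},{"dx":0,"dy":0,"dz":0,"ax":0,"ay":0,"az":0},{"dx":0,"dy":0,"dz":0,"ax":0,"ay":0,"az":0},{"dx":0,"dy":0,"dz":0,"ax":0,"ay":0,"az":0},{"dx":0,"dy":0,"dz":0,"ax":0,"ay":0,"az":0},{"dx":0,"dy":0,"dz":0,"ax":0,"ay":0,"az":0}]' 0 50; python3 -m jog '[{"dx":0,"dy":0,"dz":-10,"ax":0,"ay":0,"az":0},{"dx":0,"dy":0,"dz":-30,"ax":0,"ay":0,"az":0},{"dx":0,"dy":0,"dz":-35,"ax":0,"ay":0,"az":0},{"dx":0,"dy":0,"dz":-25,"ax":0,"ay":0,"az":0},{"dx":0,"dy":0,"dz":0,"ax":0,"ay":0,"az":0}]'
```

```text
time: 19.68
tool_pos: [0.5484, -0.25, 0.1717]
tcp_rot: [-0.204, 3.131, 0.0]
wrist_force: [-1.6, 0.2, 0.3]
width: 1.001
grip_force: 0.0
time: 20.18
tool_pos: [0.5495, -0.2506, 0.1743]
tcp_rot: [-0.205, 3.127, -0.003]
wrist_force: [-1.3, -0.0, 5.8]
width: 0.758
grip_force: 55.9
time: 20.6
tool_pos: [0.5506, -0.2513, 0.2798]
tcp_rot: [-0.205, 3.119, -0.01]
wrist_force: [2.3, -0.4, -0.7]
width: 0.758
grip_force: 56.1
```

Run:
```python
from h import *
np.set_printoptions(precision=3,suppress=True)
e=cam("scene");print("monitor base",plane(e,[(155,283),(103,330),(60,300),(98,268)],.0))
two([.56,.14,.47],Rf(7,90));print(bot.read_state()["tool_pos"])
```

```text
monitor base [[0.664 0.23  0.   ]
 [0.702 0.439 0.   ]
 [0.887 0.413 0.   ]
 [0.865 0.262 0.   ]]
shift [ -63.8  385.1 -194.4] turn [-0.3  0.7  0.5]
[ 0.55  -0.251  0.277]
```

```bash
python3 -m jog '[{"dx":0,"dy":0,"dz":-35,"ax":0,"ay":0,"az":0},{"dx":-4,"dy":10,"dz":-35,"ax":0,"ay":0.7,"az":0},{"dx":-5,"dy":25,"dz":-25,"ax":0,"ay":0,"az":0},{"dx":-6,"dy":35,"dz":-15,"ax":0,"ay":0,"az":0},{"dx":-6,"dy":35,"dz":-15,"ax":0,"ay":0,"az":0},{"dx":-6,"dy":35,"dz":-15,"ax":0,"ay":0,"az":0},{"dx":-6,"dy":35,"dz":-15,"ax":0,"ay":0,"az":0},{"dx":-6,"dy":35,"dz":-15,"ax":0,"ay":0,"az":0},{"dx":-6,"dy":35,"dz":-15,"ax":0,"ay":0,"az":0},{"dx":-6,"dy":35,"dz":-10,"ax":0,"ay":0,"az":0},{"dx":-6,"dy":35,"dz":0,"ax":0,"ay":0,"az":0},{"dx":-4,"dy":35,"dz":0,"ax":0,"ay":0,"az":0},{"dx":0,"dy":22,"dz":0,"ax":0,"ay":0,"az":0},{"dx":0,"dy":0,"dz":0,"ax":0,"ay":0,"az":0},{"dx":0,"dy":0,"dz":0,"ax":0,"ay":0,"az":0}]'
python3 - <<'E'
from h import *
import pickle
np.set_printoptions(precision=3,suppress=True,linewidth=200)
w=cam("wrist");pickle.dump(w,open("w10.pkl","wb"));cv2.imwrite("pics/w10.png",w["img"])
print(bot.read_state()["q"].round(2),"predicted corners px",proj(w,[[.632,.211,.027],[.439,.265,.027],[.376,.084,.027],[.592,.045,.027]]))
g=cv2.GaussianBlur(cv2.cvtColor(w["img"],cv2.COLOR_BGR2GRAY),(5,5),0)
for v in range(0,232,8): print("%3d"%v,"".join("%3d"%(x//3) for x in g[v,104:424:8]))
hsv=cv2.cvtColor(w["img"],cv2.COLOR_BGR2HSV);m=((hsv[...,0]>95)&(hsv[...,0]<130)&(hsv[...,1]>110)&(hsv[...,2]>60)).astype(np.uint8)
n,l,q,ce=cv2.connectedComponentsWithStats(m)
for i in range(1,n):
    if q[i,4]>30: print("blue",q[i],ce[i],plane(w,ce[i],.014)[0])
gold=((hsv[...,0]>12)&(hsv[...,0]<34)&(hsv[...,1]>90)&(hsv[...,2]>80)).astype(np.uint8)
n,l,q,ce=cv2.connectedComponentsWithStats(gold)
for i in range(1,n):
    if q[i,4]>30: print("gold",q[i],ce[i])
E
```

```text
time: 21.9
tool_pos: [0.5597, 0.1281, 0.4647]
tcp_rot: [0.21, -3.125, 0.003]
wrist_force: [0.4, -0.5, -1.8]
width: 0.753
grip_force: 56.6
[ 0.18  0.04  1.74 -0.    1.36 -1.52] predicted corners px [[306.828 213.914]
 [373.937  84.413]
 [243.517   9.202]
 [199.305 174.144]]
  0  56 56 56 56 56 54 43 22 39 56 56 57 57 57 57 57 57 57 57 57 57 57 57 57 57 57 57 57 57 57 57 53 57 57 57 57 42 43 42 43
  8  57 56 56 56 56 57 27 24 44 56 56 57 57 57 57 57 57 55 54 55 57 57 57 57 57 57 57 57 57 57 57 57 57 57 57 47 40 41 41 42
 16  57 56 56 51 55 55 31 56 56 56 56 57 57 57 57 57 57 43 31 24 46 54 56 57 57 57 57 57 57 57 57 57 57 57 57 57 42 43 43 18
 24  57 56 54 56 55 34 38 56 56 56 56 57 57 57 57 57 57 27 54 57 51 27 27 53 54 57 57 57 57 57 57 57 57 57 57 56 43 43 43 16
 32  56 56 56 55 58 20 39 56 56 56 56 57 57 57 57 57 53 40 58 57 55 52 56 46 23 34 55 55 57 57 57 57 57 57 57 54 42 43 42 13
 40  58 56 57 57 21 38 55 56 56 56 56 57 57 57 57 57 55 45 57 57 57 57 57 56 53 54 37 22 43 52 56 57 57 57 57 53 43 43 40 14
 48  55 33 23 26 39 55 56 56 56 56 56 57 57 57 57 57 39 46 55 56 57 57 57 58
[... 2658 characters left out ...]
 43 43 43 43 43
224  21 26 27 43 43 40 56 56 56 56 56 47 48 54 48 56 57 57 57 57 57 57 57 57 57 55 56 47 57 57 57 43 43 43 43 43 43 43 43 43
blue [ 399   10   97  119 4056] [445.491  68.874] [0.406 0.36  0.014]
blue [472  12  20   7  41] [481.561  13.317] [0.337 0.384 0.014]
blue [318  52  18  16 206] [326.587  59.66 ] [0.416 0.199 0.014]
gold [164 177  34  47 667] [182.075 198.942]
gold [  0 187  85  22 323] [ 41.656 197.985]
gold [  0 209  57  18 276] [ 27.467 218.551]
gold [  0 227  17  16  40] [  5.975 233.75 ]
gold [  0 265  12   8  68] [  5.397 268.809]
gold [  0 316   9   7  36] [  3.944 318.833]
gold [  0 336  13   7  72] [  5.597 339.292]
gold [  0 353  10   8  43] [  4.256 355.837]
```

Run:
```python
from h import *
import pickle
np.set_printoptions(precision=4,suppress=True)
w=pickle.load(open("w10.pkl","rb"))
T=plane(w,[(243,14),(362,54),(308,203),(202,168)],.027)[:,:2]
print(T,T.mean(0),[np.linalg.norm(T[i]-T[i-1]).round(4) for i in range(4)])
for a,b in((0,3),(1,2)): d=T[b]-T[a];print("y yaw",np.degrees(np.arctan2(d[1],d[0])))
for a,b in((1,0),(2,3)): d=T[b]-T[a];print("x yaw",np.degrees(np.arctan2(d[1],d[0])))
# line fits on edges
l=plane(w,[(240,24),(232,50),(224,80),(216,114),(208,144),(200,172)],.027)[:,:2];r=plane(w,[(360,62),(352,86),(344,104),(336,122),(328,144),(320,162)],.027)[:,:2]
for q in(l,r): print(q[0],q[-1],np.degrees(np.arctan2(*(q[-1]-q[0])[::-1])))
print("flange",plane(w,(273,80),.014))
```

```text
[[0.3812 0.084 ]
 [0.4054 0.2405]
 [0.6145 0.2095]
 [0.5824 0.0482]] [0.4959 0.1456] [np.float64(0.2043), np.float64(0.1584), np.float64(0.2113), np.float64(0.1645)]
y yaw -10.08542667094238
y yaw -8.443600694700281
x yaw -98.78363591425028
x yaw -101.25609224883647
[0.3926 0.0815] [0.5887 0.0458] -10.34072389891219
[0.4149 0.2403] [0.5508 0.215 ] -10.535718854684855
flange [[0.4507 0.1325 0.014 ]]
```

Tray yaw is about -10°, centre ≈(0.508, 0.141), flange at (0.451, 0.133). The empty half's middle is ≈(0.567, 0.130), almost under the hand.

```bash
python3 -m jog '[{"dx":-5,"dy":1,"dz":25,"ax":0,"ay":0,"az":0},{"dx":-6,"dy":1,"dz":38,"ax":0,"ay":0,"az":0},{"dx":0,"dy":0,"dz":38,"ax":0,"ay":0,"az":0},{"dx":0,"dy":0,"dz":38,"ax":0,"ay":0,"az":0},{"dx":0,"dy":0,"dz":38,"ax":0,"ay":0,"az":0},{"dx":0,"dy":0,"dz":30,"ax":0,"ay":0,"az":0},{"dx":0,"dy":0,"dz":20,"ax":0,"ay":0,"az":0},{"dx":0,"dy":0,"dz":0,"ax":0,"ay":0,"az":0},{"dx":0,"dy":0,"dz":0,"ax":0,"ay":0,"az":0}]'
python3 - <<'E'
from h import *
print(bot.read_state()["q"].round(2));two([.571,.130,.182],Rf(7,90))
e=cam("scene");s=cam("side")
for n,c in(("scene",e),("side",s)):
    hsv=cv2.cvtColor(c["img"],cv2.COLOR_BGR2HSV);m=((hsv[...,0]>12)&(hsv[...,0]<34)&(hsv[...,1]>80)&(hsv[...,2]>80)).astype(np.uint8)
    k,l,q,ce=cv2.connectedComponentsWithStats(m)
    for i in range(1,k):
        X=plane(c,ce[i],.08)[0]
        if 2<q[i,4]<60 and np.hypot(*(X[:2]-[.57,.1]))<.12: print(n,q[i,4],ce[i],X)
E
```

```text
time: 22.7
tool_pos: [0.5687, 0.1285, 0.2378]
tcp_rot: [0.202, -3.124, 0.003]
wrist_force: [-0.3, 0.4, -0.8]
width: 0.761
grip_force: 56.6
[ 0.18  0.25  1.95 -0.    0.95 -1.52]
shift [-3.1  1.3 55.7] turn [-0.1 -0.6  0.4]
scene 32 [234.875  242.5625] [0.48324072 0.02749077 0.08      ]
scene 15 [210.73333333 250.46666667] [0.53603762 0.09188183 0.08      ]
```

The nut's position confirms the clamp is held as expected. Lower, release and rise.

```bash
python3 -m jog '[{"dx":-2,"dy":1,"dz":18,"ax":0,"ay":-0.5,"az":0},{"dx":0,"dy":0,"dz":17,"ax":0,"ay":0,"az":0},{"dx":0,"dy":0,"dz":12,"ax":0,"ay":0,"az":0},{"dx":0,"dy":0,"dz":7,"ax":0,"ay":0,"az":0},{"dx":0,"dy":0,"dz":2,"ax":0,"ay":0,"az":0},{"dx":0,"dy":0,"dz":0,"ax":0,"ay":0,"az":0},{"dx":0,"dy":0,"dz":0,"ax":0,"ay":0,"az":0}]'
```

```text
time: 23.38
tool_pos: [0.5718, 0.1312, 0.1844]
tcp_rot: [-0.206, 3.131, -0.001]
wrist_force: [-0.3, 1.4, -1.4]
width: 0.758
grip_force: 56.6
```

```bash
python3 -m jog '[{"dx":0,"dy":0,"dz":2.5,"ax":0,"ay":0,"az":0},{"dx":0,"dy":0,"dz":2.5,"ax":0,"ay":0,"az":0},{"dx":0,"dy":0,"dz":0,"ax":0,"ay":0,"az":0},{"dx":0,"dy":0,"dz":0,"ax":0,"ay":0,"az":0}]'; python3 -m jog '[{"dx":0,"dy":0,"dz":0,"ax":0,"ay":0,"az":0},{"dx":0,"dy":0,"dz":0,"ax":0,"ay":0,"az":0},{"dx":0,"dy":0,"dz":0,"ax":0,"ay":0,"az":0},{"dx":0,"dy":0,"dz":0,"ax":0,"ay":0,"az":0},{"dx":0,"dy":0,"dz":-10,"ax":0,"ay":0,"az":0},{"dx":0,"dy":0,"dz":-30,"ax":0,"ay":0,"az":0},{"dx":0,"dy":0,"dz":-40,"ax":0,"ay":0,"az":0},{"dx":-10,"dy":0,"dz":-40,"ax":0,"ay":0,"az":0},{"dx":-20,"dy":0,"dz":-40,"ax":0,"ay":0,"az":0},{"dx":-20,"dy":0,"dz":-40,"ax":0,"ay":0,"az":0},{"dx":-20,"dy":0,"dz":-30,"ax":0,"ay":0,"az":0},{"dx":-20,"dy":0,"dz":0,"ax":0,"ay":0,"az":0},{"dx":0,"dy":0,"dz":0,"ax":0,"ay":0,"az":0},{"dx":0,"dy":0,"dz":0,"ax":0,"ay":0,"az":0}]' 1 40
python3 - <<'E'
from h import *
import pickle
np.set_printoptions(precision=4,suppress=True)
w=cam("wrist");e=cam("scene");s=cam("side");pickle.dump((w,e,s),open("w11.pkl","wb"))
for n,c in(("wrist",w),("scene",e),("side",s)):
    hsv=cv2.cvtColor(c["img"],cv2.COLOR_BGR2HSV)
    for nm,m in(("gold",(hsv[...,0]>12)&(hsv[...,0]<34)&(hsv[...,1]>80)&(hsv[...,2]>80)),("red",((hsv[...,0]<8)|(hsv[...,0]>172))&(hsv[...,1]>150)&(hsv[...,2]>80))):
        k,l,q,ce=cv2.connectedComponentsWithStats(m.astype(np.uint8))
        for i in range(1,k):
            X=plane(c,ce[i],.013)[0]
            if q[i,4]>5 and -.45<X[1]<.3 and .3<X[0]<.63: print(n,nm,q[i,4],ce[i],X)
g=cv2.GaussianBlur(cv2.cvtColor(w["img"],cv2.COLOR_BGR2GRAY),(3,3),0);u,v=proj(w,[.567,.13,.01])[0].astype(int);print(u,v)
for r in range(v-60,v+60,5): print("%3d"%r,"".join("%3d"%(x//3) for x in g[r,u-75:u+75:5]))
E
```

```text
time: 23.72
tool_pos: [0.5712, 0.1312, 0.1785]
tcp_rot: [-0.206, 3.133, -0.001]
wrist_force: [0.2, 0.5, -1.1]
width: 0.757
grip_force: 56.6
time: 24.88
tool_pos: [0.6578, 0.1427, 0.4043]
tcp_rot: [-0.206, 3.132, -0.001]
wrist_force: [-0.7, 0.2, -0.1]
width: 0.995
grip_force: 0.0
wrist gold 100 [121.71  11.91] [ 0.5112 -0.0269  0.013 ]
wrist gold 140 [226.6786  59.15  ] [0.5429 0.0907 0.013 ]
scene gold 29 [235.069  242.4138] [ 0.5123 -0.0275  0.013 ]
scene gold 29 [285.1724 255.6552] [ 0.3352 -0.0494  0.013 ]
scene gold 11 [209.6364 263.0909] [0.5443 0.0908 0.013 ]
scene red 112 [293.8214 198.4107] [ 0.4184 -0.3254  0.013 ]
side gold 25 [166.76 193.12] [ 0.3334 -0.0553  0.013 ]
side red 100 [228.29 219.94] [ 0.421 -0.324  0.013]
258 86
 26  57 58 57 24 44 45 58 58 58 58 58 58 58 58 58 58 58 58 58 59 58 58 58 59 58 58 58 58 58 58
 31  57 58 55 22 46 49 58 58 58 58 58 58 58 58 58 58 58 58 58 58 58 58 58 58 58 58 58 58 58 58
 36  57 58 50 23 45 49 58 58 58 58 58 58 58 58 58 58 59 59 58 59 58 58 58 58 58 58 58 58 58 58
 41  57 55 38 26 45 59 58 58 59 58 58 58 59 54 51 54 58 58 58 58 58 5
[... 1225 characters left out ...]
51 58 46 58 59 58 58 58 58 58 59 30
111  28 41 58 58 59 58 59 58 59 58 59 58 53 58 59 58 59 40 44 46 59 59 58 58 58 58 58 58 46 44
116  55 42 26 44 59 58 58 59 59 59 58 58 58 57 56 43 49 45 41 50 58 58 58 58 59 58 59 58 30 51
121  57 52 51 56 44 26 42 59 59 58 59 58 58 58 58 58 58 58 59 58 59 58 59 58 58 58 58 58 30 50
126  57 57 57 58 54 52 58 47 30 36 59 59 58 58 58 58 58 59 59 58 58 58 58 58 58 58 58 39 44 43
131  57 57 57 57 57 57 58 55 52 58 49 30 35 56 59 58 58 58 58 58 58 58 59 58 58 59 58 30 52 51
136  58 58 57 57 57 57 58 58 58 58 57 54 58 54 32 32 56 59 58 58 58 58 59 58 58 59 55 34 43 58
141  58 58 57 57 57 57 58 58 58 58 58 58 58 57 51 58 54 35 31 53 59 58 58 59 58 58 34 51 52 58
```

The nut's two views agree at z ≈ 13 mm, as expected for the clamp flat on the tray floor. The ring is clear of all the walls, the rod's handle lies at (0.42, -0.325), and the vial is unmoved. Handing in.

```bash
python3 -c "
from workcell import bot
print(bot.finish_job())"
```

```text
the job is handed in; nothing more can be done
None
```

I drew the clamp out with the hooked rod, laid the rod on the open bench and put the clamp flat in the tray's empty half; I handed the job in at about 25 s, and no verdict came back.

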